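Load the dry-storage cassette and snap its sprung bail over the lid

TASK

Put the specimen pucks away in the dry-storage cassette: swing its sprung bail (red handle) back until the sear catches and holds it cocked, lay every puck flat in the grey tray, then set the blue lid squarely on the tray so that it is fully seated. Only then press the yellow trigger pad so that the bail snaps down and clamps the lid. Leave the other things on the table where they are.

Things in the scene. Friction and masses are not known exactly. Their poses are not given: they have to be found in the camera images.
- tray_floor (a point): Centre of the inner floor of the cassette's open grey tray (cassette fixed; yaw varies). Floor 21 mm above the table, inside 140 (x) x 110 (y) mm, walls 5 mm thick, rim 19 mm above the floor. z up, x along the tray toward the bail's hinge, y toward the trigger's side; offsets below are in it. Base plate on feet, its top 16 mm above the table, x -97 to 165, y -70 to 106 mm.
- bail_hinge (a point): Middle of the bail's hinge line, at x 100, y 0, z +31 mm from tray_floor; the line runs along y (same axes as tray_floor). Two posts, 20 x 10 mm, at y +-60 mm, 42 mm above the tray floor. The bail is a U of 8 mm rod with side arms at y +-70 mm; its inner crossbar, 145 mm from the hinge, bears on the lid.
- bail_handle (a point): Middle of the red sleeve on the bail's outer crossbar: round, 11 mm in diameter, 90 mm long, parallel to the hinge line, 208 mm from it. Bail down: at x -108 mm in front of the tray, 46 mm above the table, free all round. Cocked: about 258 mm above the table. The point turns with the bail; at joint 0 its axes are tray_floor's.
- bail (a joint): Angle of the sprung bail, rad: 0 down on its stop over the tray, grows as the handle swings up and back over the hinge (toward +x), stop 1.95. A spring pulls it down (3 to 5 N at the handle; up to 20 N in all with the sear and the turning of the bar in the fingers). The sear clicks in at about 1.75 and holds it near 1.66; let go earlier, it snaps down in about 0.25 s. Clamped on a seated lid it reads about 0.03.
- trigger (a joint): Angle of the trigger lever, which is also the sear, rad: 0 at rest (sprung), grows as the yellow pad is pressed down, stop at 0.30. It lifts by itself while the bail is cocked past it and drops back near 0 once it has caught. Pressed beyond about 0.10 it frees the bail.
- trigger_pad (a point): Centre of the top face of the yellow trigger pad, 28 x 28 mm, behind the hinge at x 195, y 112, z +70 mm from tray_floor (91 mm above the table). Pressed straight down with up to 15 N; frees the bail 5 to 8 mm down, travel up to 15 mm. The freed bail swings away from it.
- lid_grip (a point): Middle of the black upright grip bar, 44 (x) x 14 (y) x 26 mm high, on the loose blue lid, 150 (x) x 120 (y) mm, 150 g. Bar top 13 mm above the point, lid plate's top 14 mm below it. Under the 8 mm plate a 133 x 103 x 5 mm lip enters the tray (3.5 mm clearance). Lid x along tray x, either way round. 27 mm above the table when lying there, 41 mm above tray_floor when seated.
- puck_0_center (a point): Centre of a loose steel specimen puck with a cream face, a flat disc 25 mm in diameter and 9 mm thick, 34 g, lying flat on the table (z is its axis; either face may be up). Three or four of these four pucks are present; an absent one reads None.
- puck_1_center (a point): Centre of a loose steel specimen puck with a cream face, a flat disc 25 mm in diameter and 9 mm thick, 34 g, lying flat on the table (z is its axis; either face may be up). Three or four of these four pucks are present; an absent one reads None.
- puck_2_center (a point): Centre of a loose steel specimen puck with a cream face, a flat disc 25 mm in diameter and 9 mm thick, 34 g, lying flat on the table (z is its axis; either face may be up). Three or four of these four pucks are present; an absent one reads None.
- puck_3_center (a point): Centre of a loose steel specimen puck with a cream face, a flat disc 25 mm in diameter and 9 mm thick, 34 g, lying flat on the table (z is its axis; either face may be up). Three or four of these four pucks are present; an absent one reads None.
- usb: Red USB stick 59 x 20 x 9 mm on the table; a bystander (origin under its centre).
- petri: Lidded round clear dish 62 mm wide, 16 mm high; a bystander (origin under its centre).
- vial_red: Small vial with a red cap, 21 mm wide, 52 mm tall, behind the cassette; a bystander (origin under its centre).

How it is judged:
On the way, in this order (a step that is already met when the one before it is completed fails the run):
1. the bail is cocked back and caught by its sear (value of joint bail above 1.58 rad and value of joint trigger below 0.05 rad), for 0.3 s.
2. every puck lies flat in the tray, bail still cocked (all of step 1 and x of puck_0_center in the frame of tray_floor between -0.07 and 0.07 m and y of puck_0_center in the frame of tray_floor between -0.055 and 0.055 m and z of puck_0_center in the frame of tray_floor between -0.002 and 0.009 m and angle between the z axis of each of puck_0_center, puck_1_center, puck_2_center, puck_3_center and the z axis of tray_floor, either way round below 0.2 rad and x of puck_1_center in the frame of tray_floor between -0.07 and 0.07 m and y of puck_1_center in the frame of tray_floor between -0.055 and 0.055 m and z of puck_1_center in the frame of tray_floor between -0.002 and 0.009 m and x of puck_2_center in the frame of tray_floor between -0.07 and 0.07 m and y of puck_2_center in the frame of tray_floor between -0.055 and 0.055 m and z of puck_2_center in the frame of tray_floor between -0.002 and 0.009 m and x of puck_3_center in the frame of tray_floor between -0.07 and 0.07 m and y of puck_3_center in the frame of tray_floor between -0.055 and 0.055 m and z of puck_3_center in the frame of tray_floor between -0.002 and 0.009 m), for 0.2 s.
3. the lid is seated on the tray over the pucks, bail still cocked (all of step 2 and x of lid_grip in the frame of tray_floor between -0.006 and 0.006 m and y of lid_grip in the frame of tray_floor between -0.006 and 0.006 m and z of lid_grip in the frame of tray_floor between 0.0375 and 0.0445 m and angle between lid_grip's own z axis and vertical below 0.04 rad and angle between the x axis of lid_grip and the x axis of tray_floor, either way round below 0.1 rad), for 0.3 s.
4. the trigger is pressed (value of joint trigger above 0.06 rad).
At the end, for the whole second after the job is handed in: Every puck present lies flat (within 0.2 rad) on the tray floor inside the walls; the lid is seated on the rim within 6 mm of the tray's centre, within 0.1 rad in yaw and 0.04 rad of level; the bail is down on the lid (joint 0.01 to 0.08 rad) and at rest; the trigger is back at rest (x of puck_0_center in the frame of tray_floor between -0.07 and 0.07 m and y of puck_0_center in the frame of tray_floor between -0.055 and 0.055 m and z of puck_0_center in the frame of tray_floor between -0.002 and 0.009 m and angle between the z axis of each of puck_0_center, puck_1_center, puck_2_center, puck_3_center and the z axis of tray_floor, either way round below 0.2 rad and x of puck_1_center in the frame of tray_floor between -0.07 and 0.07 m and y of puck_1_center in the frame of tray_floor between -0.055 and 0.055 m and z of puck_1_center in the frame of tray_floor between -0.002 and 0.009 m and x of puck_2_center in the frame of tray_floor between -0.07 and 0.07 m and y of puck_2_center in the frame of tray_floor between -0.055 and 0.055 m and z of puck_2_center in the frame of tray_floor between -0.002 and 0.009 m and x of puck_3_center in the frame of tray_floor between -0.07 and 0.07 m and y of puck_3_center in the frame of tray_floor between -0.055 and 0.055 m and z of puck_3_center in the frame of tray_floor between -0.002 and 0.009 m and x of lid_grip in the frame of tray_floor between -0.006 and 0.006 m and y of lid_grip in the frame of tray_floor between -0.006 and 0.006 m and z of lid_grip in the frame of tray_floor between 0.0375 and 0.0445 m and angle between lid_grip's own z axis and vertical below 0.04 rad and angle between the x axis of lid_grip and the x axis of tray_floor, either way round below 0.1 rad and value of joint bail between 0.01 and 0.08 rad and velocity of joint bail below 0.05 rad/s and value of joint trigger below 0.05 rad); the robot touches nothing.
It fails at once if a bystander (USB stick, clear dish, red-capped vial) is moved more than 3 cm (distance of any of usb, petri, vial_red from where it was at the start of the episode above 0.03 m).
Of puck_0, puck_1, puck_2, puck_3 only 3 to 4 are there at a start; the rules pass over those that are not, and their reading is None.
At some moment in a run one of puck_0, puck_1, puck_2, puck_3 may be knocked a few centimetres aside while the robot is not near it.
Once in a run the grip may slacken for a moment while it holds something.
It also fails if it takes over 210 s, if anything falls off the work surface, if the arm or the gripper's body presses on something with over 40 N, if the wrist force passes 120 N, or if a joint passes its speed limit or range.

ROBOT

A 6-joint arm with a two-finger parallel gripper is mounted at the origin on a cart in front of the work surface, level with it; the furniture and walls round the work are solid. World frame = base frame: x ahead of the robot, y to its left, z up, the work surface at z = 0. Lengths are in m, angles in rad, forces in N, time in s.
With the tool pointing down it reaches from about 0.325 to 0.775 m from the base axis. Payload 9.3 kg.
Tool frame: the origin (TCP) lies on the centre line of the jaws, within the pads' length; the fingertips stand 8 mm ahead of it and the grasp point (between the pads) lies 11 mm behind it; z points along the fingers, y is the line along which they close (so a half turn about z gives the same grasp; the last joint's range is limited). The gripper opens to 85 mm and grips with 20 to 120 N. Pads are 22 mm wide; open, the fingers measure 114 mm over their backs; the gripper's body (76 mm by 85 mm) begins 54 mm behind the grasp point. The pads swing forward as they close: fully open they stand 13 mm farther back than shut.
Start: joints at [-1.49, 0.259, 0.021, 1.334, 0, 1.418], TCP at [0.127, -0.535, 0.239] pointing down, gripper open.
Joint ranges: [-3.04, 3.04], [-0.91, 1.82], [-1.04, 1.36], [-1.92, 1.95], [-1.52, 1.45], [-3.14, 3.14]. Speed limits (rad/s): [2.22, 2.22, 2.79, 3.14, 3.14, 3.14].

INTERFACE

Orientations are given as a rotation vector (axis times angle).
In Python, from cell import robot gives the robot as it stands.
- The arm moves only by the tool drive_tool, never from a script. Its argument "commands" is a list of rows, each an object with "turn": the turn, a rotation vector about the tool's x, y, z in rad, a list of three; "offset": the shift along the tool's x, y, z in cm, a list of three; "grip": the finger opening in cm, from 0 to 8.54. A call has 1 to 5 rows; each row shifts and turns the commanded pose from where the row before left it, along the tool's axes as they then stand; what a row does not reach is not made up. A row lasts 1/8 s, in which the tool goes at most 62.5 mm and 10.7 degrees, less where a joint would pass 70% of its speed; a pose out of reach is approached as far as the arm can. A call is refused whole if a number of a shift passes 6.25 or a number of a turn 0.188, either way. A call with a gripper value outside its range is refused whole. The fingers move at their own pace and stop on an object; "squeeze" is the grip in N (left out, the last holds). Time passes only in rows, so rows that do not move let the fingers close. It gives the time, the measured TCP pose, the force, the opening and the grip force at its end, in the units of the state.
- robot.read_state(): the state, without advancing time (a new reading comes with each control period).
- robot.snapshot(name): name is "scene" or "top" or "wrist"; returns a dict with "image" (420x560x3 uint8, blue, green, red), "z_map" (420x560 float32, m along the optical axis (not along the pixel's ray), 0 where there is no reading), "K" (3x3 intrinsics, pixels), "extrinsics" (4x4, takes a point from world to camera coordinates). Camera axes: x right, y down, z forward; pixel columns grow to the right and rows downward; lengths in m; the calibration is good to about 2 mm. A picture is of the moment at which its call begins.
- robot.job_done(): hands the job in; it is judged then, once.
The state is a dict: "time": time; "q": joint angles; "qd": joint speeds; "joint_torque": joint torques, N m; "position": TCP position; "orientation": TCP orientation; "wrist_force": force on the tool from outside, world axes, zero at the start; "wrist_torque": the same for the moment, N m; "width": finger opening in m; "grasp_force": force on a finger pad.
Only numpy, scipy, OpenCV 4.12 (cv2) and the standard library are available. Lean on these libraries where they do the work, as an engineer would, in place of code of your own. Each camera call takes 0.05 s, during which the arm holds its last target. There are 200 camera calls.

## Working session

There is one attempt and no reset: what is moved stays moved. The work goes in short steps, Python scripts to look and compute and a tool call to move; the robot and the scene stay as the last step left them, time stands still between calls to the robot, and variables do not carry over. Pictures are saved under pics/ and viewed, at most 14 in all, crops included, and the job is handed in when it is done.

Besides the shell and the picture viewer there is one more tool, called after "Call:" by a JSON object that holds its "op" and its "data", one argument or row to a line. drive_tool: Moves the arm, as the interface text tells. Its arguments: {"type":"object","properties":{"commands":{"type":"array","items":{"type":"object","properties":{"turn":{"type":"array","items":{"type":"number"}},"offset":{"type":"array","items":{"type":"number"}},"grip":{"type":"number"}}}},"squeeze":{"type":"number"}},"required":["commands"]}

```bash
mkdir -p pics; ls; python3 - <<'E'
from cell import robot
import cv2,numpy as np
s=robot.read_state();print({k:np.round(v,3) for k,v in s.items()})
ims=[]
for n in("scene","top"):
    d=robot.snapshot(n);ims.append(d["image"]);np.savez("/tmp/%s.npz"%n,**d);print(n,d["K"].round(1).tolist(),d["extrinsics"].round(3).tolist())
cv2.imwrite("pics/a_scene.png",ims[0]);cv2.imwrite("pics/a_top.png",ims[1])
E
```

```text
pics
{'time': np.float64(0.0), 'q': array([-1.49 ,  0.259,  0.021,  1.334,  0.   ,  1.418]), 'qd': array([-0.   , -0.   , -0.002, -0.   ,  0.   ,  0.   ]), 'joint_torque': array([-1.0000e-03, -5.5564e+01,  3.4452e+01,  1.4000e-02, -0.0000e+00,
        0.0000e+00]), 'position': array([ 0.127, -0.535,  0.239]), 'orientation': array([-3.119, -0.366, -0.   ]), 'wrist_force': array([-0.628, -0.516, -0.479]), 'wrist_torque': array([-0.064, -0.026, -0.013]), 'grasp_force': np.float64(0.0), 'width': np.float64(0.085)}
scene [[471.5, 0.0, 276.6], [0.0, 471.5, 197.5], [0.0, 0.0, 1.0]] [[0.556, -0.831, 0.01, -0.222], [-0.522, -0.358, -0.774, 0.393], [0.647, 0.426, -0.633, 1.208], [0.0, 0.0, 0.0, 1.0]]
top [[392.9, 0.0, 277.5], [0.0, 392.9, 209.2], [0.0, 0.0, 1.0]] [[0.075, -0.997, 0.0, 0.082], [-0.972, -0.073, -0.221, 0.578], [0.221, 0.016, -0.975, 1.133], [0.0, 0.0, 0.0, 1.0]]
```

View pics/a_scene.png

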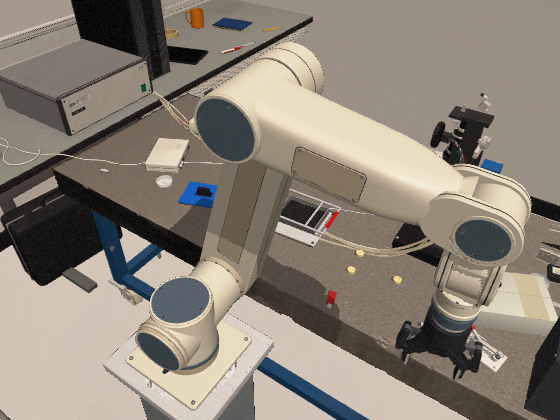

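View pics/a_top.png

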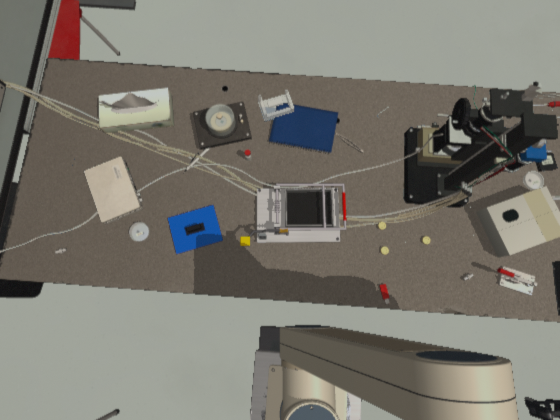

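The scene view shows the arm, with the lid and cassette behind it. In the top view:
- The cassette is centred near (306,209), with the red handle at (344,207) and the trigger at (245,241).
- The lid is at (195,229).
- There are three pucks, at (381,226), (384,251) and (426,240).
- The USB stick is at (384,291), the dish at (138,232) and the vial at (248,153).

```bash
cat > h.py <<'E'
import cv2,numpy as np
from scipy.spatial.transform import Rotation as R
from cell import robot
def ray(d,uv,z):
    """pixels -> world points on plane height z"""
    uv=np.atleast_2d(np.float64(uv));E=d["extrinsics"];c=-E[:3,:3].T@E[:3,3]
    r=np.c_[uv,np.ones(len(uv))]@np.linalg.inv(d["K"]).T@E[:3,:3]
    return c+r*((z-c[2])/r[:,2])[:,None]
def blobs(d,lo,hi,amin=15,amax=1e5):
    m=cv2.inRange(cv2.cvtColor(d["image"],cv2.COLOR_BGR2HSV),np.array(lo),np.array(hi))
    cs,_=cv2.findContours(m,cv2.RETR_EXTERNAL,cv2.CHAIN_APPROX_NONE)
    o=[]
    for c in cs:
        M=cv2.moments(c)
        if amin<=M["m00"]<=amax:o.append((M["m10"]/M["m00"],M["m01"]/M["m00"],M["m00"],c))
    return o
def T(s=None):
    s=s or robot.read_state();return s["position"],R.from_rotvec(s["orientation"])
def snap(n,f=None):
    d=robot.snapshot(n)
    if f:cv2.imwrite("pics/%s.png"%f,d["image"])
    return d
def rect(d,c,z):
    """min-area rect of contour c projected on plane z: centre, size, angle(deg)"""
    p=ray(d,c[:,0,:],z)[:,:2];(ce,sz,a)=cv2.minAreaRect((p*1000).astype(np.float32))
    return np.round(ce,1),np.round(sz,1),round(a,1)
E
python3 - <<'E'
from h import *
d=dict(np.load("/tmp/top.npz"))
np.set_printoptions(suppress=True,precision=1)
for n,lo,hi,z,a in(("blue",(100,150,60),(125,255,255),.014,300),("red",(0,150,80),(8,255,255),.046,15),("yel",(24,150,120),(34,255,255),.091,15),("cream",(20,50,150),(34,149,255),.009,15)):
    for b in blobs(d,lo,hi,a):print(n,np.round(b[:3]),*rect(d,b[3],z))
cv2.imwrite("pics/b.png",cv2.resize(d["image"][165:265,170:450],None,fx=2.8,fy=2.8,interpolation=cv2.INTER_CUBIC))
E
```

```text
blue [ 195.  229. 1675.] [499.7 381.1] [118.8 148.5] 21.2
blue [ 306.  128. 2028.] [871.4  59.7] [205.2 138.6] 83.1
red [384. 291.  71.] [ 351.5 -206.8] [40.2 19. ] 17.8
red [506. 272.  38.] [ 432.8 -570.6] [41.9 11.2] 73.0
red [344. 205.  58.] [600.5 -78.1] [83.1  9.3] 2.2
red [247. 152.  15.] [754.8 236.9] [13.7 12.8] 5.2
red [  66.   31. 1355.] [1157.5  898.3] [233.4 101.3] 4.3
yel [245. 240.  78.] [463.6 213.9] [26.9 26.4] 5.2
cream [385. 250.  38.] [ 477.9 -216.8] [23.6 20.5] 47.5
cream [426. 240.  36.] [ 520. -347.] [21.4 20.9] 46.6
cream [382. 225.  39.] [ 556.8 -207.7] [26.1 19. ] 1.0
cream [543. 214. 862.] [ 630.1 -718. ] [161.5  60.6] 24.1
```

View pics/b.png

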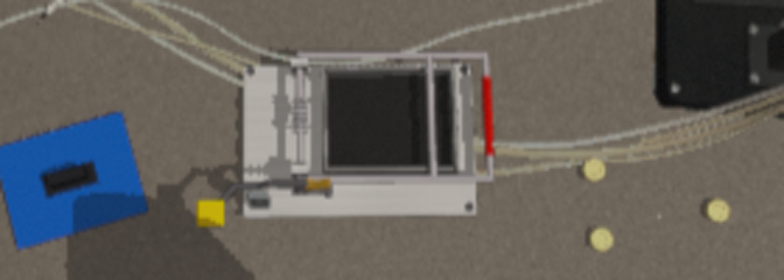

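Call:
{"op": "drive_tool", "data": {
  "commands": [
    {"offset": [4.0, -2.8, -0.4]},
    {"offset": [4.0, -2.8, -0.4]},
    {"offset": [4.0, -2.8, -0.4]},
    {"offset": [4.0, -2.8, -0.4]},
    {"offset": [4.0, -2.8, -0.4]}
  ]
}}

```text
invalid input at $.commands[0]: expected keys turn, offset, grip
```

Call:
{"op": "drive_tool", "data": {
  "commands": [
    {"offset": [4.0, -2.8, -0.4]},
    {"offset": [4.0, -2.8, -0.4]},
    {"offset": [4.0, -2.8, -0.4]},
    {"offset": [4.0, -2.8, -0.4]},
    {"offset": [4.0, -2.8, -0.4]}
  ]
}}

```text
invalid input at $.commands[0]: expected keys turn, offset, grip
```

Call:
{"op": "drive_tool", "data": {
  "commands": [
    {"offset": [4.0, -2.6, 0]},
    {"offset": [4.0, -2.6, 0]},
    {"turn": [0, 0, 0.16]},
    {"offset": [0, 0, 0]}
  ]
}}

```text
invalid input at $.commands[0]: expected keys turn, offset, grip
```

```bash
python3 - <<'E'
from h import *
p,r=T();print(p.round(4),r.as_matrix().round(3).tolist())
d=snap("wrist","c_wrist");np.savez("/tmp/w.npz",**d)
E=d["extrinsics"];c=-E[:3,:3].T@E[:3,3];print("cam",c.round(3),E[2,:3].round(3),d["K"].round(1).tolist(),"in tool",r.inv().apply(c-p).round(4))
E
```

```text
[ 0.1274 -0.5348  0.2387] [[0.973, 0.232, -0.0], [0.232, -0.973, 0.001], [0.0, -0.001, -1.0]]
cam [ 0.201 -0.517  0.374] [-0.295 -0.069 -0.953] [[375.1, 0.0, 285.7], [0.0, 375.1, 206.3], [0.0, 0.0, 1.0]] in tool [ 0.0759 -0.0004 -0.1354]
```

View pics/c_wrist.png

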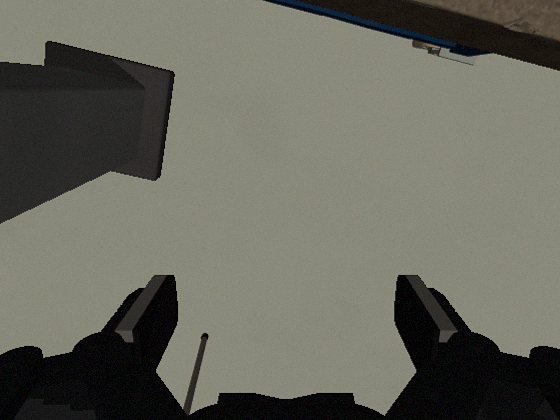

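The wrist view shows only the floor and table edge, because the rows were refused for missing keys. I'll resend them with every key.

Call:
{"op": "drive_tool", "data": {
  "commands": [
    {"offset": [4.0, -2.8, -0.4], "turn": [0, 0, 0], "grip": 8.5},
    {"offset": [4.0, -2.8, -0.4], "turn": [0, 0, 0], "grip": 8.5},
    {"offset": [4.0, -2.8, -0.4], "turn": [0, 0, 0], "grip": 8.5},
    {"offset": [4.0, -2.8, -0.4], "turn": [0, 0, 0], "grip": 8.5},
    {"offset": [4.0, -2.8, -0.4], "turn": [0, 0, 0], "grip": 8.5}
  ]
}}

```text
time: 0.78
position: [0.2903, -0.3512, 0.2593]
orientation: [-3.12, -0.366, -0.0]
wrist_force: [0.5, -0.3, -0.7]
width: 0.085
grasp_force: 0.0
```

Call:
{"op": "drive_tool", "data": {
  "commands": [
    {"offset": [4.0, -2.8, -0.4], "turn": [0, 0, 0], "grip": 8.5},
    {"offset": [4.0, -2.8, -0.4], "turn": [0, 0, 0], "grip": 8.5},
    {"offset": [4.0, -2.8, -0.4], "turn": [0, 0, 0], "grip": 8.5},
    {"offset": [4.0, -2.8, -0.4], "turn": [0, 0, 0], "grip": 8.5},
    {"offset": [4.0, -2.8, -0.4], "turn": [0, 0, 0], "grip": 8.5}
  ]
}}

```text
time: 1.4
position: [0.4525, -0.1686, 0.2793]
orientation: [3.12, 0.366, -0.0]
wrist_force: [0.2, -0.7, -0.6]
width: 0.0849
grasp_force: 0.0
```

Call:
{"op": "drive_tool", "data": {
  "commands": [
    {"offset": [4.0, -2.6, 0], "turn": [0, 0, 0], "grip": 8.5},
    {"offset": [4.0, -2.6, 0], "turn": [0, 0, 0], "grip": 8.5},
    {"turn": [0, 0, 0.16], "offset": [0, 0, 0], "grip": 8.5},
    {"offset": [0, 0, 0], "turn": [0, 0, 0], "grip": 8.5}
  ]
}}

```text
time: 1.9
position: [0.5176, -0.1003, 0.2789]
orientation: [-3.139, -0.119, 0.001]
wrist_force: [-0.2, -0.1, -0.7]
width: 0.0848
grasp_force: 0.0
```

```bash
python3 - <<'E'
from h import *
p,r=T();print(p.round(4),r.as_matrix().round(3).tolist())
d=snap("wrist","d_wrist");np.savez("/tmp/w.npz",**d)
for n,lo,hi,z,a in(("red",(0,150,80),(8,255,255),.046,100),("yel",(24,150,120),(34,255,255),.091,50),("cream",(20,50,150),(34,149,255),.009,50)):
    for b in blobs(d,lo,hi,a):print(n,np.round(b[:3]),*rect(d,b[3],z))
E
```

```text
[ 0.5176 -0.1003  0.2789] [[0.997, 0.076, -0.001], [0.076, -0.997, 0.0], [-0.001, -0.0, -1.0]]
red [371. 300. 495.] [ 373.8 -207.1] [43.8 18. ] 16.5
red [ 270.   77. 1091.] [598.  -79.9] [89.9 11. ] 4.8
cream [387. 204. 347.] [ 475.6 -218.4] [23.7 25.1] 4.4
cream [515. 173. 114.] [ 518.1 -348.9] [25.7 24. ] 14.2
cream [ 365.  122. 2052.] [ 560.8 -186. ] [ 43.1 199.3] 6.5
```

View pics/d_wrist.png

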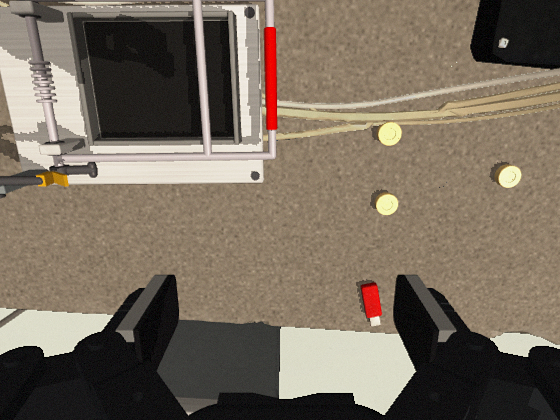

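The wrist view shows the handle at (270,77), 90 x 11 mm with a yaw of 94.8°, which agrees with the position of the trigger. The bail is down and the pucks are clear. I'll descend on the handle.

Call:
{"op": "drive_tool", "data": {
  "commands": [
    {"offset": [4.1, -0.7, 1.0], "turn": [0, 0, -0.008], "grip": 2.6},
    {"offset": [4.1, -0.7, 1.0], "turn": [0, 0, 0], "grip": 2.6},
    {"offset": [0, 0, 5], "turn": [0, 0, 0], "grip": 2.6},
    {"offset": [0, 0, 5], "turn": [0, 0, 0], "grip": 2.6},
    {"offset": [0, 0, 4], "turn": [0, 0, 0], "grip": 2.6}
  ]
}}

```text
time: 2.58
position: [0.5972, -0.0812, 0.1174]
orientation: [-3.138, -0.132, 0.002]
wrist_force: [-0.4, 0.8, -0.1]
width: 0.0263
grasp_force: 0.0
```

Call:
{"op": "drive_tool", "data": {
  "commands": [
    {"offset": [0, 0, 0], "turn": [0, 0, 0], "grip": 2.6},
    {"offset": [0, 0, 0], "turn": [0, 0, 0], "grip": 2.6}
  ]
}}

```text
time: 2.82
position: [0.5987, -0.0812, 0.1211]
orientation: [3.138, 0.129, 0.003]
wrist_force: [0.7, 0.2, 1.1]
width: 0.0262
grasp_force: 0.0
```

```bash
python3 - <<'E'
from h import *
p,r=T();print(p.round(4),robot.read_state()["width"])
d=snap("wrist","e_wrist")
for b in blobs(d,(0,150,80),(8,255,255),400):print(np.round(b[:3]),*rect(d,b[3],.046))
E
```

```text
[ 0.5987 -0.0812  0.1211] 0.02623674594093413
[ 283.  218. 2486.] [596.5 -79.9] [92.  10.7] 4.9
```

View pics/e_wrist.png

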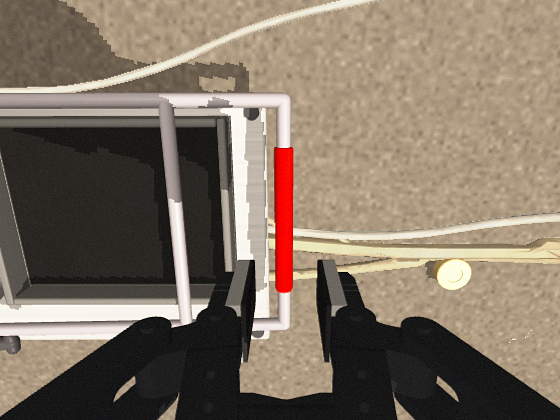

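The wrist view shows the bar running down at column 283 and the two pads at columns 255 and 325, straddling it with clearance from the tray wall. Next I descend and grip.

Call:
{"op": "drive_tool", "data": {
  "commands": [
    {"offset": [0, -0.15, 3], "turn": [0, 0, 0], "grip": 2.6},
    {"offset": [0, 0, 3], "turn": [0, 0, 0], "grip": 2.6},
    {"offset": [0, 0, 2.1], "turn": [0, 0, 0], "grip": 2.6},
    {"offset": [0, 0, 0], "turn": [0, 0, 0], "grip": 2.6}
  ]
}}

```text
time: 3.38
position: [0.5981, -0.0792, 0.0387]
orientation: [-3.139, -0.129, 0.0]
wrist_force: [0.4, 0.2, 0.8]
width: 0.0259
grasp_force: 0.0
```

Call:
{"op": "drive_tool", "data": {
  "commands": [
    {"offset": [0, 0, 0], "turn": [0, 0, 0], "grip": 0},
    {"offset": [0, 0, 0], "turn": [0, 0, 0], "grip": 0},
    {"offset": [0, 0, 0], "turn": [0, 0, 0], "grip": 0},
    {"offset": [0, 0, 0], "turn": [0, 0, 0], "grip": 0}
  ],
  "squeeze": 60
}}

```text
time: 3.88
position: [0.599, -0.0798, 0.0397]
orientation: [3.137, 0.128, 0.004]
wrist_force: [0.4, -4.8, 7.0]
width: 0.0088
grasp_force: 59.1
```

```bash
python3 - <<'E'
import numpy as np
a=np.r_[np.arange(0,1.85,.12)]-0.029
for i in range(len(a)-1):
    p=lambda t:208*np.array([-np.cos(t),np.sin(t)])
    d=p(a[i+1])-p(a[i]);print(round(a[i+1]+.029,2),"offset y %.2f z %.2f cm"%(-d[0]/10,-d[1]/10))
E
```

```text
0.12 offset y -0.08 z -2.49 cm
0.24 offset y -0.38 z -2.47 cm
0.36 offset y -0.67 z -2.40 cm
0.48 offset y -0.95 z -2.31 cm
0.6 offset y -1.22 z -2.18 cm
0.72 offset y -1.47 z -2.01 cm
0.84 offset y -1.70 z -1.82 cm
0.96 offset y -1.91 z -1.61 cm
1.08 offset y -2.09 z -1.37 cm
1.2 offset y -2.24 z -1.11 cm
1.32 offset y -2.35 z -0.83 cm
1.44 offset y -2.43 z -0.54 cm
1.56 offset y -2.48 z -0.25 cm
1.68 offset y -2.49 z 0.05 cm
1.8 offset y -2.47 z 0.35 cm
```

Call:
{"op": "drive_tool", "data": {
  "commands": [
    {"offset": [0, -0.1, -2.5], "turn": [0, 0, 0], "grip": 0},
    {"offset": [0, -0.4, -2.5], "turn": [0, 0, 0], "grip": 0}
  ]
}}

```text
time: 4.12
position: [0.5985, -0.0757, 0.0891]
orientation: [3.136, 0.126, 0.002]
wrist_force: [5.7, -8.5, -2.3]
width: 0.0088
grasp_force: 58.4
```

Call:
{"op": "drive_tool", "data": {
  "commands": [
    {"offset": [0, -0.7, -2.4], "turn": [0, 0, 0], "grip": 0},
    {"offset": [0, -0.95, -2.3], "turn": [0, 0, 0], "grip": 0},
    {"offset": [0, -1.2, -2.2], "turn": [0, 0, 0], "grip": 0},
    {"offset": [0, -1.5, -2.0], "turn": [0, 0, 0], "grip": 0},
    {"offset": [0, -1.7, -1.8], "turn": [0, 0, 0], "grip": 0}
  ]
}}

```text
time: 4.75
position: [0.5939, -0.0179, 0.1986]
orientation: [3.13, 0.123, 0.007]
wrist_force: [-0.9, -21.7, 12.5]
width: 0.0089
grasp_force: 58.7
```

Call:
{"op": "drive_tool", "data": {
  "commands": [
    {"offset": [0, -1.7, -1.8], "turn": [0, 0, 0], "grip": 0},
    {"offset": [0, -2.0, -1.4], "turn": [0, 0, 0], "grip": 0},
    {"offset": [0, -2.2, -1.2], "turn": [0, 0, 0], "grip": 0}
  ]
}}

```text
time: 5.12
position: [0.5886, 0.043, 0.2423]
orientation: [3.134, 0.125, 0.007]
wrist_force: [1.1, -9.4, 6.3]
width: 0.0083
grasp_force: 58.6
```

Call:
{"op": "drive_tool", "data": {
  "commands": [
    {"offset": [0, -2.35, -0.85], "turn": [0, 0, 0], "grip": 0},
    {"offset": [0, -2.45, -0.55], "turn": [0, 0, 0], "grip": 0},
    {"offset": [0, -2.5, -0.25], "turn": [0, 0, 0], "grip": 0}
  ]
}}

```text
time: 5.5
position: [0.5823, 0.1174, 0.258]
orientation: [3.137, 0.127, 0.006]
wrist_force: [5.4, -5.4, 4.3]
width: 0.0083
grasp_force: 62.8
```

Call:
{"op": "drive_tool", "data": {
  "commands": [
    {"offset": [0, -2.0, 0.05], "turn": [0, 0, 0], "grip": 0},
    {"offset": [0, -1.5, 0.15], "turn": [0, 0, 0], "grip": 0},
    {"offset": [0, -1.5, 0.25], "turn": [0, 0, 0], "grip": 0},
    {"offset": [0, -0.4, 0.1], "turn": [0, 0, 0], "grip": 0},
    {"offset": [0, 0, 0], "turn": [0, 0, 0], "grip": 0}
  ]
}}

```text
time: 6.12
position: [0.5796, 0.1536, 0.2555]
orientation: [-3.122, -0.176, -0.012]
wrist_force: [-5.1, -1.9, 30.1]
width: 0.0083
grasp_force: 67.3
```

```bash
python3 - <<'E'
from h import *
print(robot.read_state()["wrist_force"].round(1))
d=snap("top")
for b in blobs(d,(0,150,80),(8,255,255),15):print("red",np.round(b[:3]),ray(d,[b[:2]],.258).round(4))
for b in blobs(d,(24,150,120),(34,255,255),20):print("yel",np.round(b[:3]),*rect(d,b[3],.091))
E
```

```text
[-5.1 -1.9 30.1]
red [384. 291.  73.] [[ 0.3429 -0.1513  0.258 ]]
red [506. 272.  38.] [[ 0.41   -0.4503  0.258 ]]
red [  66.   32. 1345.] [[0.9969 0.7573 0.258 ]]
```

```bash
python3 - <<'E'
from h import *
s=robot.read_state()
for k in("q","position","wrist_force","wrist_torque"):print(k,s[k].round(3))
print(R.from_rotvec(s["orientation"]).as_matrix().round(3))
a=snap("scene")["image"];b=snap("wrist")["image"]
cv2.imwrite("pics/f.png",np.hstack([cv2.resize(a[130:290,180:380],(500,400)),b[:,130:430][:400]]))
E
```

```text
q [0.112 0.335 0.172 1.399 0.015 3.141]
position [0.58  0.154 0.256]
wrist_force [-4.004 -1.466 30.043]
wrist_torque [-0.493  0.873 -0.407]
[[ 0.994  0.112  0.006]
 [ 0.112 -0.994  0.015]
 [ 0.008 -0.015 -1.   ]]
```

View pics/f.png

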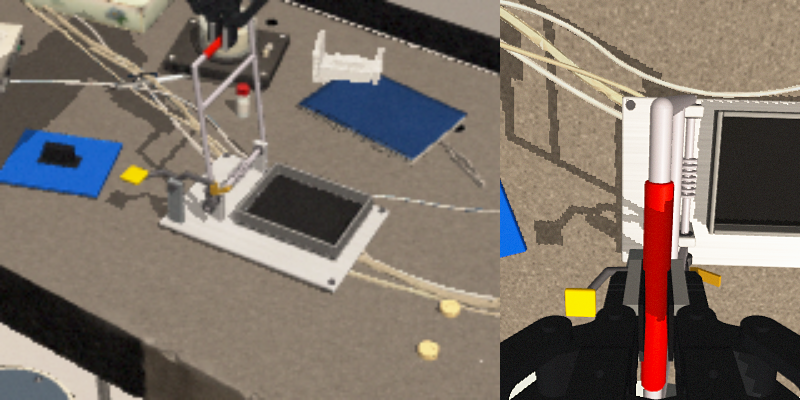

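The last joint is at its 3.14 limit, so the tool has to yaw a little with the base. The pictures show the bail nearly cocked and still held. I'll relax the yaw and raise slightly.

Call:
{"op": "drive_tool", "data": {
  "commands": [
    {"offset": [0, 0, -0.2], "turn": [0, 0, -0.03], "grip": 0},
    {"offset": [0, 0, -0.1], "turn": [0, 0, -0.02], "grip": 0},
    {"offset": [0, 0, 0], "turn": [0, 0, 0], "grip": 0}
  ]
}}

```text
time: 6.65
position: [0.5795, 0.1526, 0.2558]
orientation: [-3.118, -0.252, -0.006]
wrist_force: [-0.2, -5.1, 12.9]
width: 0.0085
grasp_force: 71.1
```

```bash
python3 - <<'E'
from h import *
s=robot.read_state()
for k in("q","position","wrist_force","wrist_torque"):print(k,s[k].round(3))
print(R.from_rotvec(s["orientation"]).as_matrix().round(3))
E
```

```text
q [0.111 0.337 0.176 1.405 0.014 3.091]
position [0.58  0.153 0.256]
wrist_force [-0.163 -5.075 12.852]
wrist_torque [-0.966 -0.152 -0.99 ]
[[ 0.987  0.16   0.003]
 [ 0.16  -0.987  0.014]
 [ 0.005 -0.013 -1.   ]]
```

Call:
{"op": "drive_tool", "data": {
  "commands": [
    {"offset": [0.1, -0.8, 0.1], "turn": [0, 0, 0], "grip": 0},
    {"offset": [0, -0.8, 0.15], "turn": [0, 0, 0], "grip": 0},
    {"offset": [0, 0, 0], "turn": [0, 0, 0], "grip": 0}
  ]
}}

```text
time: 7.02
position: [0.5786, 0.1692, 0.2524]
orientation: [-3.117, -0.253, -0.006]
wrist_force: [6.0, -2.2, 4.6]
width: 0.0085
grasp_force: 70.2
```

```bash
python3 - <<'E'
from h import *
s=robot.read_state()
for k in("q","position","wrist_force","wrist_torque"):print(k,s[k].round(3))
print(R.from_rotvec(s["orientation"]).as_matrix().round(3))
d=snap("wrist");np.savez("/tmp/w2.npz",**d)
for b in blobs(d,(24,150,120),(34,255,255),100):print("yel",np.round(b[:3]),*rect(d,b[3],.091))
a=snap("scene")["image"];b=d["image"]
cv2.imwrite("pics/g.png",np.hstack([cv2.resize(a[130:290,180:380],(500,400)),b[:,130:430][:400]]))
E
```

```text
q [0.139 0.344 0.177 1.4   0.014 3.119]
position [0.579 0.169 0.252]
wrist_force [ 5.96  -2.155  4.595]
wrist_torque [-0.331 -1.206 -0.637]
[[ 0.987  0.161  0.003]
 [ 0.161 -0.987  0.014]
 [ 0.005 -0.014 -1.   ]]
yel [219. 301. 675.] [461.  212.5] [27.9 26.9] 3.5
```

View pics/g.png

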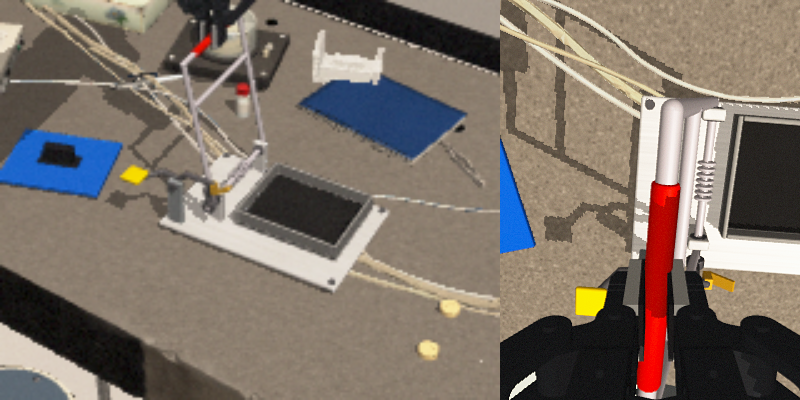

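The view shows the bar swung past vertical, at an estimated 1.80 rad. I'll ease back and see whether the sear takes the load.

Call:
{"op": "drive_tool", "data": {
  "commands": [
    {"offset": [0, 0.9, -0.1], "turn": [0, 0, 0], "grip": 0},
    {"offset": [0, 0.9, -0.1], "turn": [0, 0, 0], "grip": 0},
    {"offset": [0, 0.8, -0.1], "turn": [0, 0, 0], "grip": 0},
    {"offset": [0, 0, 0], "turn": [0, 0, 0], "grip": 0}
  ]
}}

```text
time: 7.62
position: [0.5819, 0.1427, 0.2553]
orientation: [-3.117, -0.25, -0.003]
wrist_force: [-0.0, -1.9, 8.2]
width: 0.0083
grasp_force: 73.8
```

Call:
{"op": "drive_tool", "data": {
  "commands": [
    {"offset": [0, 0.4, -0.05], "turn": [0, 0, 0], "grip": 0},
    {"offset": [0, 0, 0], "turn": [0, 0, 0], "grip": 0}
  ]
}}

```text
time: 7.88
position: [0.5822, 0.1395, 0.2556]
orientation: [-3.116, -0.251, -0.002]
wrist_force: [-0.5, -0.2, 7.5]
width: 0.008
grasp_force: 74.0
```

Call:
{"op": "drive_tool", "data": {
  "commands": [
    {"offset": [0, 0.4, 0], "turn": [0, 0, 0], "grip": 0},
    {"offset": [0, 0, 0], "turn": [0, 0, 0], "grip": 0}
  ]
}}

```text
time: 8.12
position: [0.5826, 0.1362, 0.2557]
orientation: [-3.115, -0.252, -0.002]
wrist_force: [-2.6, 2.6, 9.4]
width: 0.0085
grasp_force: 74.4
```

Call:
{"op": "drive_tool", "data": {
  "commands": [
    {"offset": [0, 0.4, 0], "turn": [0, 0, 0], "grip": 0},
    {"offset": [0, 0, 0], "turn": [0, 0, 0], "grip": 0}
  ]
}}

```text
time: 8.38
position: [0.5829, 0.1328, 0.2558]
orientation: [-3.114, -0.252, -0.002]
wrist_force: [-3.2, 5.4, 10.5]
width: 0.0084
grasp_force: 74.8
```

```bash
python3 - <<'E'
from h import *
def red(d):
    m=cv2.inRange(cv2.cvtColor(d["image"],cv2.COLOR_BGR2HSV),(0,150,80),(8,255,255))
    v,u=np.nonzero(m);z=d["z_map"][v,u];k=(z>0.05)&(z<.25)
    E=d["extrinsics"];P=(np.c_[u,v,np.ones(len(u))]@np.linalg.inv(d["K"]).T*z[:,None])[k]
    W=(P-E[:3,3])@E[:3,:3]
    k=W[:,0]>.605; W=W[k]   # beyond the fingers
    print(len(W),np.median(W,0).round(4),W[:,2].max().round(4))
red(dict(np.load("/tmp/w2.npz")));d=snap("wrist");red(d)
for b in blobs(d,(24,150,120),(34,255,255),100):print("yel",np.round(b[:3]),*rect(d,b[3],.091))
E
```

```text
1326 [0.6138 0.1722 0.2613] 0.2638
1562 [0.6155 0.1354 0.2655] 0.268
yel [182. 298. 740.] [461.  212.3] [27.6 27.7] 4.9
```

Call:
{"op": "drive_tool", "data": {
  "commands": [
    {"offset": [0, 0.4, 0], "turn": [0, 0, 0], "grip": 0},
    {"offset": [0, 0, 0], "turn": [0, 0, 0], "grip": 0},
    {"offset": [0, 0, 0], "turn": [0, 0, 0], "grip": 0}
  ]
}}

```text
time: 8.8
position: [0.5832, 0.1296, 0.2559]
orientation: [-3.113, -0.253, -0.001]
wrist_force: [-6.2, 9.6, 11.3]
width: 0.008
grasp_force: 75.3
```

```bash
cat >> h.py <<'E'
def red(d,xmin=.605):
    m=cv2.inRange(cv2.cvtColor(d["image"],cv2.COLOR_BGR2HSV),(0,150,80),(8,255,255))
    v,u=np.nonzero(m);z=d["z_map"][v,u];k=(z>0.05)&(z<.25)
    E=d["extrinsics"];P=(np.c_[u,v,np.ones(len(u))]@np.linalg.inv(d["K"]).T*z[:,None])[k]
    W=(P-E[:3,3])@E[:3,:3];W=W[W[:,0]>xmin]
    return np.median(W,0).round(4)
E
python3 -c "
from h import *
print(red(snap('wrist')))"
```

```text
[0.6155 0.132  0.2655]
```

Call:
{"op": "drive_tool", "data": {
  "commands": [
    {"offset": [0, 0, 0], "turn": [0, 0, 0], "grip": 0},
    {"offset": [0, 0, 0], "turn": [0, 0, 0], "grip": 0},
    {"offset": [0, 0, 0], "turn": [0, 0, 0], "grip": 0}
  ],
  "squeeze": 20
}}

```text
time: 9.22
position: [0.5832, 0.1296, 0.2558]
orientation: [-3.113, -0.253, -0.001]
wrist_force: [-5.2, 8.2, 12.4]
width: 0.0083
grasp_force: 75.3
```

```bash
python3 -c "
from h import *
s=robot.read_state();print(s['wrist_force'].round(1),s['wrist_torque'].round(2),s['grasp_force'])
print(red(snap('wrist')))"
```

```text
[-5.2  8.2 12.4] [ 1.76  1.12 -1.27] 75.26516260913922
[0.6157 0.1321 0.2655]
```

With the bail near vertical, slightly opened fingers still cage the bar, so I'll loosen them to test the sear.

Call:
{"op": "drive_tool", "data": {
  "commands": [
    {"offset": [0, 0, 0], "turn": [0, 0, 0], "grip": 1.5},
    {"offset": [0, 0, 0], "turn": [0, 0, 0], "grip": 1.5},
    {"offset": [0, 0, 0], "turn": [0, 0, 0], "grip": 1.5}
  ]
}}

```text
time: 9.65
position: [0.5835, 0.1293, 0.2549]
orientation: [-3.113, -0.256, -0.0]
wrist_force: [-1.5, 7.6, 4.1]
width: 0.015
grasp_force: 3.4
```

```bash
python3 -c "
from h import *
s=robot.read_state();print(s['wrist_force'].round(1),s['wrist_torque'].round(2),s['grasp_force'])
print(red(snap('wrist')))"
```

```text
[-1.5  7.6  4.1] [ 1.34  0.41 -0.04] 3.3784016221761703
[0.6155 0.1334 0.2654]
```

The bar pushes the tool toward +y, away from the spring's pull, so the sear is holding it. I'll recentre, open and lift.

Call:
{"op": "drive_tool", "data": {
  "commands": [
    {"offset": [0, -0.6, 0], "turn": [0, 0, 0], "grip": 1.7},
    {"offset": [0, 0, 0], "turn": [0, 0, 0], "grip": 1.7},
    {"offset": [0, 0, 0], "turn": [0, 0, 0], "grip": 1.7}
  ]
}}

```text
time: 10.07
position: [0.583, 0.1337, 0.2542]
orientation: [-3.117, -0.254, 0.001]
wrist_force: [-1.1, 2.1, 2.3]
width: 0.017
grasp_force: 1.2
```

```bash
python3 -c "
from h import *
s=robot.read_state();print(s['wrist_force'].round(1),s['grasp_force'])
print(red(snap('wrist')))"
```

```text
[-1.1  2.1  2.3] 1.2275923043489456
[0.6153 0.1387 0.2653]
```

Call:
{"op": "drive_tool", "data": {
  "commands": [
    {"offset": [0, -0.6, 0], "turn": [0, 0, 0], "grip": 2.2},
    {"offset": [0, 0, 0], "turn": [0, 0, 0], "grip": 2.2}
  ]
}}

```text
time: 10.38
position: [0.582, 0.1395, 0.2541]
orientation: [-3.117, -0.254, 0.001]
wrist_force: [0.4, -0.7, 0.6]
width: 0.0218
grasp_force: 0.0
```

```bash
python3 -c "
from h import *
s=robot.read_state();print(s['wrist_force'].round(1),s['grasp_force'],s['position'].round(4))
print(red(snap('wrist')))"
```

```text
[ 0.4 -0.7  0.6] 0.0 [0.582  0.1395 0.2541]
[0.6152 0.1416 0.2652]
```

The sear holds the bail at about 1.65 rad. I'll lift away and look at the pucks.

Call:
{"op": "drive_tool", "data": {
  "commands": [
    {"offset": [0, 0, -4], "turn": [0, 0, 0], "grip": 2.6},
    {"offset": [0, 0, -4], "turn": [0, 0, 0], "grip": 2.6},
    {"offset": [-1.8, 4.5, 0], "turn": [0, 0, 0], "grip": 5},
    {"offset": [-1.8, 4.5, 0], "turn": [0, 0, 0], "grip": 5},
    {"offset": [-1.8, 4.5, 1.8], "turn": [0, 0, 0], "grip": 5}
  ]
}}

```text
time: 11.05
position: [0.5508, -0.0049, 0.3151]
orientation: [-3.118, -0.255, -0.003]
wrist_force: [0.3, -0.5, 0.9]
width: 0.0502
grasp_force: 0.0
```

Call:
{"op": "drive_tool", "data": {
  "commands": [
    {"offset": [-1.8, 4.5, 1.8], "turn": [0, 0, 0], "grip": 5},
    {"offset": [-1.8, 4.5, 1.8], "turn": [0, 0, 0], "grip": 5},
    {"offset": [-1.8, 4.5, 1.8], "turn": [0, 0, 0], "grip": 5},
    {"offset": [-1.8, 4.5, 1.8], "turn": [0, 0, 0], "grip": 5},
    {"offset": [-1.6, 4.5, 1.8], "turn": [0, 0, 0], "grip": 5}
  ]
}}

```text
time: 11.68
position: [0.4995, -0.24, 0.2206]
orientation: [-3.117, -0.253, 0.001]
wrist_force: [-0.2, 0.9, -0.0]
width: 0.0504
grasp_force: 0.0
```

Call:
{"op": "drive_tool", "data": {
  "commands": [
    {"offset": [0, 0, 0], "turn": [0, 0, 0], "grip": 5}
  ]
}}

```text
time: 11.8
position: [0.4989, -0.2411, 0.2192]
orientation: [-3.116, -0.247, 0.005]
wrist_force: [0.8, 1.4, -0.2]
width: 0.0499
grasp_force: 0.0
```

```bash
cat >> h.py <<'E'
def circ(d,z=.009,rad=.0125):
    """cream discs: cap on plane z of radius ~rad"""
    m=cv2.inRange(cv2.cvtColor(d["image"],cv2.COLOR_BGR2HSV),np.array((20,70,190)),np.array((34,160,255)))
    m=cv2.morphologyEx(m,cv2.MORPH_OPEN,np.ones((7,7)))
    for c in cv2.findContours(m,cv2.RETR_EXTERNAL,cv2.CHAIN_APPROX_NONE)[0]:
        ce,sz,a=rect(d,c,z)
        if max(sz)<60 and min(sz)>15:print("disc",c[:,0].mean(0).round(),ce,sz)
def delta(x,y,z):
    p,r=T();print("pos",p.round(4),"-> tool cm",(100*r.inv().apply(np.array([x,y,z])-p)).round(2),"psi",np.degrees(np.arctan2(*r.as_matrix()[[1,0],0])).round(1))
E
python3 -c "
from h import *
print(T()[0]);d=snap('wrist','i');circ(d)
t=snap('top')
for b in blobs(t,(0,150,80),(8,255,255),15):print('red',np.round(b[:3]),ray(t,[b[:2]],.258).round(4))
"
```

```text
[ 0.49890546 -0.24107335  0.21917247]
disc [262. 191.] [ 475.1 -218.3] [22.8 23.2]
disc [264. 105.] [ 554.  -208.2] [23.3 23.3]
red [272. 187.  96.] [[0.5841 0.1391 0.258 ]]
red [247. 152.  15.] [[0.6743 0.2134 0.258 ]]
red [  66.   31. 1350.] [[0.9973 0.7572 0.258 ]]
```

View pics/i.png

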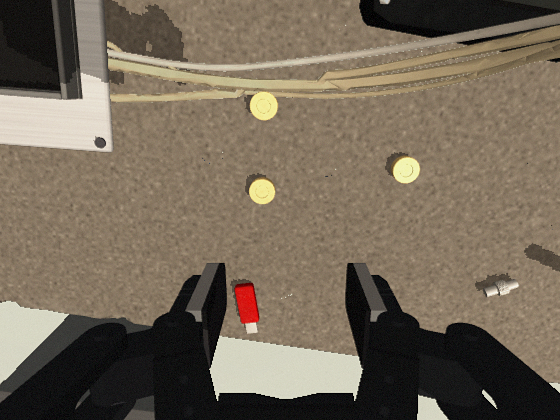

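The wrist view shows the pucks at (262,191), (264,105) and (406,170). The top view has the handle standing cocked. I'll pick up the first puck.

Call:
{"op": "drive_tool", "data": {
  "commands": [
    {"offset": [-2.0, -2.6, 0], "turn": [0, 0, 0], "grip": 5},
    {"offset": [0, 0, 6], "turn": [0, 0, 0], "grip": 5},
    {"offset": [0, 0, 6], "turn": [0, 0, 0], "grip": 5},
    {"offset": [0, 0, 6], "turn": [0, 0, 0], "grip": 5},
    {"offset": [0, 0, 0], "turn": [0, 0, 0], "grip": 4.5}
  ]
}}

```text
time: 12.52
position: [0.4742, -0.211, 0.039]
orientation: [-3.112, -0.256, 0.009]
wrist_force: [-1.4, 0.5, 0.9]
width: 0.0451
grasp_force: 0.0
```

```bash
python3 -c "
from h import *
delta(.475,-.218,.011);d=snap('wrist');circ(d)"
```

```text
pos [ 0.4742 -0.211   0.039 ] -> tool cm [-0.03  0.76  2.79] psi 9.4
disc [314.  71.] [ 556.8 -209.5] [24.2 17.9]
```

Call:
{"op": "drive_tool", "data": {
  "commands": [
    {"offset": [0, 0.7, 0], "turn": [0, 0, 0], "grip": 4.5},
    {"offset": [0, 0, 2.8], "turn": [0, 0, 0], "grip": 4.5},
    {"offset": [0, 0, 0], "turn": [0, 0, 0], "grip": 4.5}
  ]
}}

```text
time: 12.95
position: [0.4774, -0.2204, 0.0143]
orientation: [-3.117, -0.254, -0.0]
wrist_force: [0.5, 0.4, 0.2]
width: 0.0453
grasp_force: 0.0
```

Call:
{"op": "drive_tool", "data": {
  "commands": [
    {"offset": [0, 0, 0], "turn": [0, 0, 0], "grip": 0},
    {"offset": [0, 0, 0], "turn": [0, 0, 0], "grip": 0},
    {"offset": [0, 0, 0], "turn": [0, 0, 0], "grip": 0},
    {"offset": [0, 0, 0], "turn": [0, 0, 0], "grip": 0}
  ],
  "squeeze": 40
}}

```text
time: 13.45
position: [0.478, -0.2207, 0.0154]
orientation: [-3.119, -0.254, -0.003]
wrist_force: [-2.6, -0.1, 7.2]
width: 0.0211
grasp_force: 38.8
```

Call:
{"op": "drive_tool", "data": {
  "commands": [
    {"offset": [0, 0, -1.5], "turn": [0, 0, 0], "grip": 0},
    {"offset": [0, 0, -4], "turn": [0, 0, 0], "grip": 0},
    {"offset": [0, 0, -5], "turn": [0, 0, 0], "grip": 0},
    {"offset": [0, 0, 0], "turn": [0, 0, 0], "grip": 0}
  ]
}}

```text
time: 13.95
position: [0.4791, -0.2226, 0.1234]
orientation: [-3.122, -0.255, -0.009]
wrist_force: [0.2, -0.5, 0.3]
width: 0.0001
grasp_force: 0.0
```

```bash
python3 -c "
from h import *
delta(.59+.0025+.02*-.9965,.0285-.03+.02*-.084,.08);d=snap('wrist');circ(d);cv2.imwrite('pics/j.png',d['image'][150:420,130:430])
s=robot.read_state();print(s['wrist_force'],s['width'],s['grasp_force'])"
```

```text
pos [ 0.4791 -0.2226  0.1234] -> tool cm [ 12.75 -20.1    4.6 ] psi 9.3
disc [246. 208.] [ 470.4 -194.6] [24.3 23.9]
disc [285.  87.] [ 554.2 -208.6] [24.3 24.2]
[ 0.03512667 -0.72242789 -0.43550793] 0.000171394562388133 0.0
```

View pics/j.png

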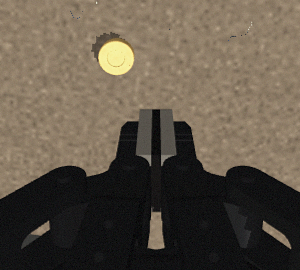

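The crop shows closed, empty fingers. The puck slipped out and lies flat at (246,208) in the full frame. The grip was too high, so I'll retry lower.

Call:
{"op": "drive_tool", "data": {
  "commands": [
    {"offset": [-0.4, -2.9, 0], "turn": [0, 0, 0], "grip": 4.5},
    {"offset": [0, 0, 4.5], "turn": [0, 0, 0], "grip": 4.5},
    {"offset": [0, 0, 4.0], "turn": [0, 0, 0], "grip": 4.5},
    {"offset": [0, 0, 0], "turn": [0, 0, 0], "grip": 4.5},
    {"offset": [0, 0, 0], "turn": [0, 0, 0], "grip": 4.5}
  ]
}}

```text
time: 14.62
position: [0.4688, -0.1925, 0.0347]
orientation: [-3.117, -0.254, 0.0]
wrist_force: [0.4, -0.2, 0.2]
width: 0.0447
grasp_force: 0.0
```

```bash
python3 -c "
from h import *
delta(.4704,-.1946,.008)"
```

```text
pos [ 0.4688 -0.1925  0.0347] -> tool cm [0.12 0.27 2.66] psi 9.3
```

Call:
{"op": "drive_tool", "data": {
  "commands": [
    {"offset": [0.1, 0.25, 1.4], "turn": [0, 0, 0], "grip": 3.6},
    {"offset": [0, 0, 1.2], "turn": [0, 0, 0], "grip": 3.6},
    {"offset": [0, 0, 0], "turn": [0, 0, 0], "grip": 3.6},
    {"offset": [0, 0, 0], "turn": [0, 0, 0], "grip": 3.6}
  ]
}}

```text
time: 15.12
position: [0.4698, -0.1942, 0.0074]
orientation: [-3.117, -0.254, 0.001]
wrist_force: [-0.2, -0.7, -0.3]
width: 0.0361
grasp_force: 0.0
```

Call:
{"op": "drive_tool", "data": {
  "commands": [
    {"offset": [0, 0, 0], "turn": [0, 0, 0], "grip": 0},
    {"offset": [0, 0, 0], "turn": [0, 0, 0], "grip": 0},
    {"offset": [0, 0, 0], "turn": [0, 0, 0], "grip": 0}
  ],
  "squeeze": 40
}}

```text
time: 15.5
position: [0.4707, -0.1955, 0.0083]
orientation: [-3.12, -0.253, -0.002]
wrist_force: [0.2, -4.6, 4.9]
width: 0.0226
grasp_force: 39.6
```

Call:
{"op": "drive_tool", "data": {
  "commands": [
    {"offset": [0, 0, -1.5], "turn": [0, 0, 0], "grip": 0},
    {"offset": [0, 0, -3], "turn": [0, 0, 0], "grip": 0},
    {"offset": [0, 0, -4], "turn": [0, 0, 0], "grip": 0},
    {"offset": [0, 0, 0], "turn": [0, 0, 0], "grip": 0}
  ]
}}

```text
time: 16.0
position: [0.4712, -0.1962, 0.0951]
orientation: [-3.12, -0.254, -0.005]
wrist_force: [0.1, 0.7, -1.2]
width: 0.0229
grasp_force: 39.2
```

```bash
python3 -c "
from h import *
tx=np.array([-.0837,.9965]);ty=np.array([-.9965,-.0837]);t=np.array([.590,.0285])
for a,b in((-30,25),(-30,-25),(20,0)):
  q=t+a/1e3*tx+b/1e3*ty;print(q.round(4));delta(*q,.1)
"
```

```text
[ 0.5676 -0.0035]
pos [ 0.4712 -0.1962  0.0951] -> tool cm [ 12.63 -17.46  -0.24] psi 9.3
[0.6174 0.0007]
pos [ 0.4712 -0.1962  0.0951] -> tool cm [ 17.62 -17.06  -0.23] psi 9.3
[0.5883 0.0484]
pos [ 0.4712 -0.1962  0.0951] -> tool cm [ 15.52 -22.24  -0.18] psi 9.3
```

Call:
{"op": "drive_tool", "data": {
  "commands": [
    {"offset": [3.15, -4.35, -0.5], "turn": [0, 0, 0], "grip": 0},
    {"offset": [3.15, -4.35, 0], "turn": [0, 0, 0], "grip": 0},
    {"offset": [3.15, -4.35, 0], "turn": [0, 0, 0], "grip": 0},
    {"offset": [3.15, -4.35, 0], "turn": [0, 0, 0], "grip": 0},
    {"offset": [0, 0, 0], "turn": [0, 0, 0], "grip": 0}
  ]
}}

```text
time: 16.62
position: [0.5667, -0.0002, 0.099]
orientation: [-3.116, -0.261, 0.002]
wrist_force: [-0.1, -0.4, -0.3]
width: 0.0228
grasp_force: 39.3
```

```bash
python3 -c "
from h import *
delta(.5676,-.0035,.031);d=snap('wrist');np.savez('/tmp/w3.npz',**d)
s=robot.read_state();print(s['width'],s['grasp_force'])
cv2.imwrite('pics/k.png',d['image'])
"
```

```text
pos [ 5.667e-01 -2.000e-04  9.900e-02] -> tool cm [0.04 0.45 6.79] psi 9.6
0.02260000280799243 39.33363139629364
```

View pics/k.png

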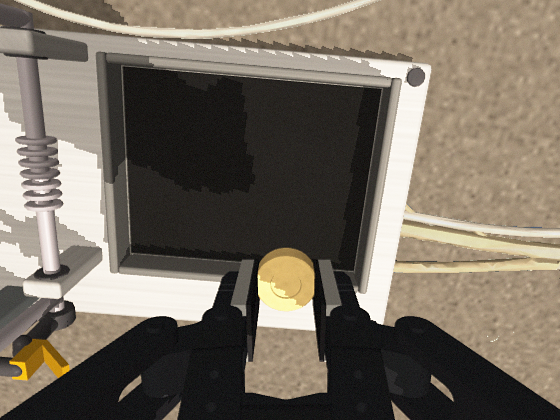

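The view shows the puck held flat at (286,280). The tray rim corners are at (98,55), (400,80), (365,292) and (112,272), and the fingers are inside the tray.

Call:
{"op": "drive_tool", "data": {
  "commands": [
    {"offset": [0, 0.2, 4], "turn": [0, 0, 0], "grip": 0},
    {"offset": [0, 0, 2], "turn": [0, 0, 0], "grip": 0},
    {"offset": [0, 0, 0.8], "turn": [0, 0, 0], "grip": 0},
    {"offset": [0, 0, 0], "turn": [0, 0, 0], "grip": 0}
  ]
}}

```text
time: 17.18
position: [0.566, -0.0051, 0.0319]
orientation: [-3.117, -0.252, 0.002]
wrist_force: [0.2, 0.4, -0.6]
width: 0.0226
grasp_force: 39.3
```

```bash
python3 -c "
from h import *
s=robot.read_state();print(s['width'],s['grasp_force'],s['position'].round(4),s['wrist_force'].round(1))
d=dict(np.load('/tmp/w3.npz'))
p=ray(d,[(98,55),(400,80),(365,292),(112,272)],.040)[:,:2];print(p.round(4),p.mean(0).round(4),[np.linalg.norm(p[i]-p[i-1]).round(4) for i in range(4)])
print(np.degrees(np.arctan2(*(p[0]-p[1])[::-1])),np.degrees(np.arctan2(*(p[3]-p[2])[::-1])))
"
```

```text
0.0225606568104568 39.339439272880554 [ 0.566  -0.0051  0.0319] [ 0.2  0.4 -0.6]
[[ 0.6407  0.1058]
 [ 0.6537 -0.041 ]
 [ 0.5363 -0.0512]
 [ 0.5235  0.096 ]] [0.5886 0.0274] [np.float64(0.1175), np.float64(0.1475), np.float64(0.1178), np.float64(0.1477)]
95.08336155208605 94.97475205341013
```

Call:
{"op": "drive_tool", "data": {
  "commands": [
    {"offset": [0, 0, 0], "turn": [0, 0, 0], "grip": 3.2},
    {"offset": [0, 0, 0], "turn": [0, 0, 0], "grip": 3.2},
    {"offset": [0, 0, -3], "turn": [0, 0, 0], "grip": 3.2},
    {"offset": [0, 0, -5], "turn": [0, 0, 0], "grip": 3.2},
    {"offset": [-1.1, 5, 0], "turn": [0, 0, 0], "grip": 4.0}
  ]
}}

```text
time: 17.8
position: [0.566, -0.0554, 0.116]
orientation: [-3.118, -0.261, -0.011]
wrist_force: [0.8, -0.2, -0.4]
width: 0.0399
grasp_force: 0.0
```

Call:
{"op": "drive_tool", "data": {
  "commands": [
    {"offset": [-1.1, 5, 0], "turn": [0, 0, 0], "grip": 4.0},
    {"offset": [-1.1, 5, 0], "turn": [0, 0, 0], "grip": 4.0},
    {"offset": [-1.1, 4.9, 0], "turn": [0, 0, 0], "grip": 4.0},
    {"offset": [0, 0, 0], "turn": [0, 0, 0], "grip": 4.0},
    {"offset": [0, 0, 0], "turn": [0, 0, 0], "grip": 4.0}
  ]
}}

```text
time: 18.42
position: [0.5552, -0.2089, 0.1096]
orientation: [-3.117, -0.253, 0.0]
wrist_force: [0.7, -0.1, 0.5]
width: 0.0401
grasp_force: 0.0
```

```bash
python3 -c "
from h import *
d=snap('wrist');circ(d);delta(.554,-.2085,.008)
t=snap('top')
for b in blobs(t,(20,50,150),(34,149,255),12,80):print('cream',np.round(b[:3]),ray(t,[b[:2]],.009).round(4))
"
```

```text
disc [288. 209.] [ 553.9 -208.9] [23.7 23.9]
pos [ 0.5553 -0.2083  0.1096] -> tool cm [-0.14  0.15 10.16] psi 9.3
cream [382. 226.  24.] [[ 0.5543 -0.2069  0.009 ]]
cream [318. 215.  29.] [[ 0.5733 -0.0053  0.009 ]]
cream [219. 115.  13.] [[0.8941 0.3475 0.009 ]]
```

Call:
{"op": "drive_tool", "data": {
  "commands": [
    {"offset": [-0.1, 0.1, 5], "turn": [0, 0, 0], "grip": 3.8},
    {"offset": [0, 0, 4], "turn": [0, 0, 0], "grip": 3.8},
    {"offset": [0, 0, 1.2], "turn": [0, 0, 0], "grip": 3.8},
    {"offset": [0, 0, 0], "turn": [0, 0, 0], "grip": 3.8},
    {"offset": [0, 0, 0], "turn": [0, 0, 0], "grip": 3.8}
  ]
}}

```text
time: 19.15
position: [0.555, -0.2083, 0.0085]
orientation: [-3.118, -0.256, -0.001]
wrist_force: [0.0, -0.2, -0.2]
width: 0.0383
grasp_force: 0.0
```

Call:
{"op": "drive_tool", "data": {
  "commands": [
    {"offset": [0, 0, 0], "turn": [0, 0, 0], "grip": 0},
    {"offset": [0, 0, 0], "turn": [0, 0, 0], "grip": 0},
    {"offset": [0, 0, 0], "turn": [0, 0, 0], "grip": 0}
  ],
  "squeeze": 40
}}

```text
time: 19.52
position: [0.555, -0.2091, 0.0084]
orientation: [-3.118, -0.254, -0.002]
wrist_force: [0.2, 0.5, 6.1]
width: 0.0224
grasp_force: 41.1
```

Call:
{"op": "drive_tool", "data": {
  "commands": [
    {"offset": [0, 0, -1.5], "turn": [0, 0, 0], "grip": 0},
    {"offset": [0, 0, -4], "turn": [0, 0, 0], "grip": 0},
    {"offset": [0, 0, -4], "turn": [0, 0, 0], "grip": 0},
    {"offset": [0, 0, 0], "turn": [0, 0, 0], "grip": 0}
  ]
}}

```text
time: 20.02
position: [0.5559, -0.2108, 0.1064]
orientation: [-3.12, -0.254, -0.007]
wrist_force: [-0.5, -0.3, -1.2]
width: 0.0225
grasp_force: 39.3
```

```bash
python3 -c "
from h import *
t=snap('top')
for b in blobs(t,(20,40,120),(38,180,255),12,80):print('cream',np.round(b[:3]),ray(t,[b[:2]],.009).round(4))
tx=np.array([-.087,.9962]);ty=np.array([-.9962,-.087]);c=np.array([.589,.028])
for a,b in((-30,-25),(20,0)):
  q=c+a/1e3*tx+b/1e3*ty;print(q.round(4));delta(*q,.1)
"
```

```text
cream [298. 407.  20.] [[0.0068 0.0226 0.009 ]]
cream [359. 219.  78.] [[ 0.5703 -0.136   0.009 ]]
cream [319. 215.  39.] [[ 0.5728 -0.006   0.009 ]]
cream [238. 178.  62.] [[0.677  0.2608 0.009 ]]
cream [204. 159.  15.] [[0.7344 0.3794 0.009 ]]
cream [430. 146.  22.] [[ 0.8365 -0.3624  0.009 ]]
cream [124. 139.  40.] [[0.7834 0.6526 0.009 ]]
cream [116. 123.  26.] [[0.8405 0.6884 0.009 ]]
cream [12. 84. 22.] [[0.9535 1.0701 0.009 ]]
[6.165e-01 3.000e-04]
pos [ 0.5551 -0.2103  0.1044] -> tool cm [  9.47 -19.78   0.72] psi 9.3
[0.5873 0.0479]
pos [ 0.5551 -0.2103  0.1044] -> tool cm [  7.36 -24.96   0.77] psi 9.3
```

Call:
{"op": "drive_tool", "data": {
  "commands": [
    {"offset": [2.4, -4.9, 0], "turn": [0, 0, 0], "grip": 0},
    {"offset": [2.4, -4.9, 0], "turn": [0, 0, 0], "grip": 0},
    {"offset": [2.4, -4.9, 0], "turn": [0, 0, 0], "grip": 0},
    {"offset": [2.3, -4.9, 0], "turn": [0, 0, 0], "grip": 0},
    {"offset": [0, 0, 0], "turn": [0, 0, 0], "grip": 0}
  ]
}}

```text
time: 20.7
position: [0.6163, 0.0024, 0.1042]
orientation: [-3.115, -0.261, 0.003]
wrist_force: [-0.0, -0.9, -0.4]
width: 0.0226
grasp_force: 39.3
```

```bash
python3 -c "
from h import *
delta(.6165,0.0003,.031);s=robot.read_state();print(s['width'],s['grasp_force'])"
```

```text
pos [0.6163 0.0024 0.1042] -> tool cm [-0.01  0.33  7.31] psi 9.6
0.022643086473098414 39.32056546211243
```

Call:
{"op": "drive_tool", "data": {
  "commands": [
    {"offset": [0, 0.1, 4], "turn": [0, 0, 0], "grip": 0},
    {"offset": [0, 0, 2.5], "turn": [0, 0, 0], "grip": 0},
    {"offset": [0, 0, 0.8], "turn": [0, 0, 0], "grip": 0},
    {"offset": [0, 0, 0], "turn": [0, 0, 0], "grip": 0},
    {"offset": [0, 0, 0], "turn": [0, 0, 0], "grip": 3.2}
  ]
}}

```text
time: 21.32
position: [0.6171, -0.0016, 0.0333]
orientation: [-3.117, -0.253, -0.002]
wrist_force: [0.4, -0.6, 0.1]
width: 0.0319
grasp_force: 0.0
```

Call:
{"op": "drive_tool", "data": {
  "commands": [
    {"offset": [0, 0, 0], "turn": [0, 0, 0], "grip": 3.2},
    {"offset": [0, 0, -3], "turn": [0, 0, 0], "grip": 3.2},
    {"offset": [0, 0, -6], "turn": [0, 0, 0], "grip": 3.2},
    {"offset": [-2.5, 5, -0.5], "turn": [0, 0, 0], "grip": 4.0},
    {"offset": [-2.5, 5, -0.5], "turn": [0, 0, 0], "grip": 4.0}
  ]
}}

```text
time: 21.95
position: [0.5837, -0.1101, 0.1325]
orientation: [-3.118, -0.257, -0.003]
wrist_force: [0.7, -0.8, 0.2]
width: 0.04
grasp_force: 0.0
```

Call:
{"op": "drive_tool", "data": {
  "commands": [
    {"offset": [-2.5, 5, -0.5], "turn": [0, 0, 0], "grip": 4.0},
    {"offset": [-2.5, 5, -0.5], "turn": [0, 0, 0], "grip": 4.0},
    {"offset": [-2.5, 5, 0], "turn": [0, 0, 0], "grip": 4.0},
    {"offset": [-2.3, 5, 0], "turn": [0, 0, 0], "grip": 4.0},
    {"offset": [0, 0, 0], "turn": [0, 0, 0], "grip": 4.0}
  ]
}}

```text
time: 22.58
position: [0.518, -0.3265, 0.1381]
orientation: [-3.119, -0.247, -0.0]
wrist_force: [0.3, 0.3, -0.1]
width: 0.0402
grasp_force: 0.0
```

```bash
python3 -c "
from h import *
d=snap('wrist','l');circ(d);print(T()[0])
t=snap('top')
for b in blobs(t,(20,50,150),(34,160,255),12,80):print('cream',np.round(b[:3]),ray(t,[b[:2]],.009).round(4))
"
```

```text
disc [317. 201.] [ 517.6 -348. ] [23.8 23.7]
[ 0.51851042 -0.32450357  0.13809599]
cream [426. 240.  30.] [[ 0.5185 -0.3467  0.009 ]]
cream [318. 215.  32.] [[ 0.5736 -0.0055  0.009 ]]
cream [219. 115.  12.] [[0.8945 0.3479 0.009 ]]
```

Call:
{"op": "drive_tool", "data": {
  "commands": [
    {"offset": [-0.5, 2.3, 3], "turn": [0, 0, 0], "grip": 3.8},
    {"offset": [0, 0, 5], "turn": [0, 0, 0], "grip": 3.8},
    {"offset": [0, 0, 2], "turn": [0, 0, 0], "grip": 3.8},
    {"offset": [0, 0, 0], "turn": [0, 0, 0], "grip": 3.8},
    {"offset": [0, 0, 0], "turn": [0, 0, 0], "grip": 3.8}
  ]
}}

```text
time: 23.3
position: [0.5187, -0.3445, 0.0388]
orientation: [-3.118, -0.256, -0.001]
wrist_force: [-0.8, -0.4, 0.0]
width: 0.0378
grasp_force: 0.0
```

```bash
python3 -c "
from h import *
delta(.5176,-.348,.008)"
```

```text
pos [ 0.5187 -0.3445  0.0388] -> tool cm [-0.18  0.37  3.08] psi 9.4
```

Call:
{"op": "drive_tool", "data": {
  "commands": [
    {"offset": [-0.15, 0.35, 1.6], "turn": [0, 0, 0], "grip": 3.8},
    {"offset": [0, 0, 1.5], "turn": [0, 0, 0], "grip": 3.8},
    {"offset": [0, 0, 0], "turn": [0, 0, 0], "grip": 3.8},
    {"offset": [0, 0, 0], "turn": [0, 0, 0], "grip": 0},
    {"offset": [0, 0, 0], "turn": [0, 0, 0], "grip": 0}
  ],
  "squeeze": 40
}}

```text
time: 23.92
position: [0.5182, -0.3507, 0.0082]
orientation: [-3.123, -0.253, -0.004]
wrist_force: [0.0, -4.1, 15.0]
width: 0.0226
grasp_force: 43.7
```

Call:
{"op": "drive_tool", "data": {
  "commands": [
    {"offset": [0, 0, 0], "turn": [0, 0, 0], "grip": 0},
    {"offset": [0, 0, -1.5], "turn": [0, 0, 0], "grip": 0},
    {"offset": [0, 0, -4], "turn": [0, 0, 0], "grip": 0},
    {"offset": [0, 0, -4], "turn": [0, 0, 0], "grip": 0},
    {"offset": [0, 0, 0], "turn": [0, 0, 0], "grip": 0}
  ]
}}

```text
time: 24.55
position: [0.518, -0.3502, 0.1044]
orientation: [-3.12, -0.254, -0.005]
wrist_force: [-0.9, -0.5, 0.5]
width: 0.0227
grasp_force: 39.3
```

```bash
python3 -c "
from h import *
delta(.5873,.0479,.105)"
```

```text
pos [ 0.518  -0.3502  0.1044] -> tool cm [ 13.28 -38.16   0.4 ] psi 9.3
```

Call:
{"op": "drive_tool", "data": {
  "commands": [
    {"offset": [1.7, -4.8, 0], "turn": [0, 0, 0], "grip": 0},
    {"offset": [1.7, -4.8, 0], "turn": [0, 0, 0], "grip": 0},
    {"offset": [1.7, -4.8, 0], "turn": [0, 0, 0], "grip": 0},
    {"offset": [1.7, -4.8, 0], "turn": [0, 0, 0], "grip": 0},
    {"offset": [1.6, -4.7, 0], "turn": [0, 0, 0], "grip": 0}
  ]
}}

```text
time: 25.18
position: [0.5606, -0.0981, 0.1038]
orientation: [-3.116, -0.254, 0.004]
wrist_force: [0.9, 0.4, 0.3]
width: 0.0225
grasp_force: 39.3
```

Call:
{"op": "drive_tool", "data": {
  "commands": [
    {"offset": [1.6, -4.7, 0], "turn": [0, 0, 0], "grip": 0},
    {"offset": [1.6, -4.7, 0], "turn": [0, 0, 0], "grip": 0},
    {"offset": [1.6, -4.7, 0], "turn": [0, 0, 0], "grip": 0},
    {"offset": [0, 0, 0], "turn": [0, 0, 0], "grip": 0}
  ]
}}

```text
time: 25.68
position: [0.5851, 0.0502, 0.1057]
orientation: [-3.115, -0.26, 0.004]
wrist_force: [0.0, 0.2, -0.6]
width: 0.0229
grasp_force: 39.4
```

```bash
python3 -c "
from h import *
delta(.5873,.0479,.031);s=robot.read_state();print(s['width'],s['grasp_force']);circ(snap('wrist'),.03)"
```

```text
pos [0.5851 0.0502 0.1057] -> tool cm [0.19 0.38 7.47] psi 9.6
0.02294501532593904 39.36019957065582
```

Call:
{"op": "drive_tool", "data": {
  "commands": [
    {"offset": [0.1, 0.3, 4], "turn": [0, 0, 0], "grip": 0},
    {"offset": [0, 0, 2.5], "turn": [0, 0, 0], "grip": 0},
    {"offset": [0, 0, 0.8], "turn": [0, 0, 0], "grip": 0},
    {"offset": [0, 0, 0], "turn": [0, 0, 0], "grip": 0},
    {"offset": [0, 0, 0], "turn": [0, 0, 0], "grip": 3.2}
  ]
}}

```text
time: 26.35
position: [0.5877, 0.0447, 0.0349]
orientation: [-3.117, -0.253, -0.001]
wrist_force: [0.8, 0.4, 0.1]
width: 0.032
grasp_force: 0.0
```

Call:
{"op": "drive_tool", "data": {
  "commands": [
    {"offset": [0, 0, 0], "turn": [0, 0, 0], "grip": 3.2},
    {"offset": [0, 0, -3], "turn": [0, 0, 0], "grip": 3.2},
    {"offset": [-1, 0, -5], "turn": [0, 0, 0], "grip": 3.2},
    {"offset": [-4, 3, -5], "turn": [0, 0, 0], "grip": 3.2},
    {"offset": [-4, 4, -2], "turn": [0, 0, 0], "grip": 3.2}
  ]
}}

```text
time: 26.98
position: [0.5141, -0.0366, 0.1802]
orientation: [-3.118, -0.258, -0.006]
wrist_force: [-0.5, -0.2, -0.4]
width: 0.0322
grasp_force: 0.0
```

Call:
{"op": "drive_tool", "data": {
  "commands": [
    {"offset": [0, 0, 0], "turn": [0, 0, 0], "grip": 3.2},
    {"offset": [0, 0, 0], "turn": [0, 0, 0], "grip": 3.2}
  ]
}}

```text
time: 27.22
position: [0.5141, -0.0364, 0.1775]
orientation: [-3.117, -0.253, -0.001]
wrist_force: [0.3, 0.1, -0.3]
width: 0.0321
grasp_force: 0.0
```

```bash
python3 -c "
from h import *
d=snap('wrist','m');circ(d,.03);print(T()[0]);cv2.imwrite('pics/m2.png',d['image'][:300]);np.savez('/tmp/w4.npz',**d)
"
```

```text
disc [258. 114.] [566.3  -4.8] [23.6 23.7]
disc [263.  40.] [615.5  -1.5] [23.1 23.7]
[ 0.51412348 -0.03597404  0.17700361]
```

View pics/m2.png

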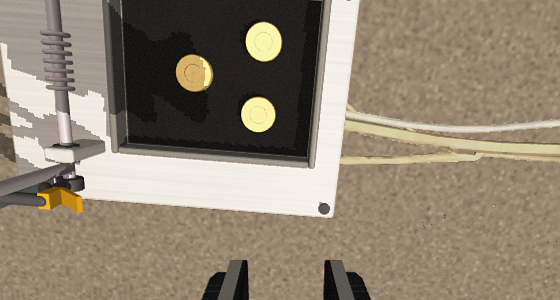

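The view shows all three pucks flat in the tray, at (195,72), (263,42) and (258,114). Now I turn the tool toward the lid's bar, with the camera away from the bail, while rising.

Call:
{"op": "drive_tool", "data": {
  "commands": [
    {"offset": [0, 0, -1], "turn": [0, 0, -0.185], "grip": 4},
    {"offset": [0, 0, -1], "turn": [0, 0, -0.185], "grip": 4},
    {"offset": [0, 0, -1], "turn": [0, 0, -0.185], "grip": 4},
    {"offset": [0, 0, -1], "turn": [0, 0, -0.185], "grip": 4},
    {"offset": [0, 0, -1], "turn": [0, 0, -0.185], "grip": 4}
  ]
}}

```text
time: 27.9
position: [0.5144, -0.036, 0.2265]
orientation: [-2.67, -1.629, -0.008]
wrist_force: [0.3, -1.1, 0.2]
width: 0.0399
grasp_force: 0.0
```

Call:
{"op": "drive_tool", "data": {
  "commands": [
    {"offset": [0, 0, -1], "turn": [0, 0, -0.185], "grip": 4},
    {"offset": [0, 0, -1], "turn": [0, 0, -0.185], "grip": 4},
    {"offset": [0, 0, -1], "turn": [0, 0, -0.185], "grip": 4},
    {"offset": [0, 0, -1], "turn": [0, 0, -0.185], "grip": 4},
    {"offset": [0, 0, -1], "turn": [0, 0, -0.185], "grip": 4}
  ]
}}

```text
time: 28.52
position: [0.5146, -0.0367, 0.2765]
orientation: [-1.665, -2.652, -0.017]
wrist_force: [0.1, 0.3, -0.0]
width: 0.04
grasp_force: 0.0
```

Call:
{"op": "drive_tool", "data": {
  "commands": [
    {"offset": [0, 0, -1], "turn": [0, 0, -0.185], "grip": 4},
    {"offset": [0, 0, -1], "turn": [0, 0, -0.185], "grip": 4},
    {"offset": [0, 0, -1], "turn": [0, 0, -0.185], "grip": 4},
    {"offset": [0, 0, -1], "turn": [0, 0, -0.185], "grip": 4},
    {"offset": [0, 0, -1], "turn": [0, 0, -0.185], "grip": 4}
  ]
}}

```text
time: 29.15
position: [0.5147, -0.0374, 0.3265]
orientation: [-0.307, -3.122, -0.023]
wrist_force: [-1.3, -0.2, -0.1]
width: 0.0402
grasp_force: 0.0
```

Call:
{"op": "drive_tool", "data": {
  "commands": [
    {"offset": [0, 0, -1], "turn": [0, 0, -0.185], "grip": 4},
    {"offset": [0, 0, -1], "turn": [0, 0, -0.185], "grip": 4},
    {"offset": [0, 0, -1], "turn": [0, 0, -0.185], "grip": 4},
    {"offset": [0, 0, 0], "turn": [0, 0, -0.185], "grip": 4},
    {"offset": [0, 0, 0], "turn": [0, 0, -0.185], "grip": 4}
  ]
}}

```text
time: 29.78
position: [0.5149, -0.0379, 0.3562]
orientation: [-1.119, 2.933, 0.023]
wrist_force: [0.1, 0.4, -0.9]
width: 0.0405
grasp_force: 0.0
```

Call:
{"op": "drive_tool", "data": {
  "commands": [
    {"offset": [0, 0, 0], "turn": [0, 0, -0.185], "grip": 4},
    {"offset": [0, 0, 0], "turn": [0, 0, -0.185], "grip": 4},
    {"offset": [0, 0, 0], "turn": [0, 0, -0.185], "grip": 4},
    {"offset": [0, 0, 0], "turn": [0, 0, -0.185], "grip": 4},
    {"offset": [0, 0, 0], "turn": [0, 0, -0.185], "grip": 4}
  ]
}}

```text
time: 30.4
position: [0.5149, -0.0379, 0.3561]
orientation: [-2.305, 2.121, 0.019]
wrist_force: [-0.1, 0.3, 1.2]
width: 0.0402
grasp_force: 0.0
```

```bash
python3 -c "
from h import *
delta(.48,.38,.36);print(robot.read_state()['q'].round(3),T()[1].as_matrix().round(3).tolist())"
```

```text
pos [ 0.5149 -0.0379  0.3561] -> tool cm [-4.193e+01  1.000e-02  2.400e-01] psi -85.2
[-0.244  0.197  0.233  1.613  0.014 -1.898] [[0.083, -0.997, -0.003], [-0.996, -0.083, 0.015], [-0.015, 0.002, -1.0]]
```

Call:
{"op": "drive_tool", "data": {
  "commands": [
    {"offset": [-5.25, 0, 0], "turn": [0, 0, 0], "grip": 4},
    {"offset": [-5.25, 0, 0], "turn": [0, 0, 0], "grip": 4},
    {"offset": [-5.25, 0, 0], "turn": [0, 0, 0], "grip": 4},
    {"offset": [-5.25, 0, 0], "turn": [0, 0, 0], "grip": 4},
    {"offset": [-5.25, 0, 0], "turn": [0, 0, 0], "grip": 4}
  ]
}}

```text
time: 31.02
position: [0.4942, 0.2258, 0.36]
orientation: [-2.299, 2.129, 0.018]
wrist_force: [0.2, -0.5, 0.1]
width: 0.0398
grasp_force: 0.0
```

Call:
{"op": "drive_tool", "data": {
  "commands": [
    {"offset": [-5.25, 0, 0], "turn": [0, 0, 0], "grip": 4},
    {"offset": [-5.25, 0, 0], "turn": [0, 0, 0], "grip": 4},
    {"offset": [-5.25, 0, 0], "turn": [0, 0, 0], "grip": 4},
    {"offset": [0, 0, 5], "turn": [0, 0, -0.143], "grip": 4},
    {"offset": [0, 0, 5], "turn": [0, 0, -0.143], "grip": 4}
  ]
}}

```text
time: 31.65
position: [0.4818, 0.3837, 0.2606]
orientation: [-2.583, 1.77, 0.015]
wrist_force: [0.8, -0.4, -0.1]
width: 0.0401
grasp_force: 0.0
```

Call:
{"op": "drive_tool", "data": {
  "commands": [
    {"offset": [0, 0, 0], "turn": [0, 0, 0], "grip": 4},
    {"offset": [0, 0, 0], "turn": [0, 0, 0], "grip": 4}
  ]
}}

```text
time: 31.9
position: [0.4829, 0.3822, 0.2649]
orientation: [-2.572, 1.782, 0.014]
wrist_force: [0.7, 0.4, 0.7]
width: 0.0397
grasp_force: 0.0
```

```bash
cat >> h.py <<'E'
def level(psi):
    """turn (tool frame) to point straight down with tool-x yaw psi deg"""
    a=np.radians(psi);D=R.from_matrix([[np.cos(a),np.sin(a),0],[np.sin(a),-np.cos(a),0],[0,0,-1]])
    print("turn",(T()[1].inv()*D).as_rotvec().round(3))
E
python3 -c "
from h import *
d=snap('wrist');np.savez('/tmp/w5.npz',**d);print(d['extrinsics'][2,:3])
for b in blobs(d,(100,150,60),(125,255,255),2000):
  print('lid',np.round(b[:3]),*rect(d,b[3],.013))
  m=np.zeros(d['image'].shape[:2],np.uint8);cv2.drawContours(m,[b[3]],-1,255,-1);m=cv2.erode(m,np.ones((5,5)))
  k=(m>0)&(d['image'].max(2)<70)
  cs,_=cv2.findContours(k.astype(np.uint8),cv2.RETR_EXTERNAL,cv2.CHAIN_APPROX_NONE)
  for c in cs:
    if cv2.contourArea(c)>200: print('dark',c[:,0].min(0),c[:,0].max(0),*rect(d,c,.040))
cv2.imwrite('pics/n.png',d['image'])
level(-68.8);delta(.4997,.3811,.1)"
```

```text
[-0.10684032  0.29791291 -0.9485953 ]
lid [  272.   148. 16276.] [497.8 380.5] [119.4 149.3] 21.1
dark [259 126] [285 182] [498.5 375.7] [24.2 54.6] 21.0
turn [-0.007  0.015 -0.011]
pos [0.4833 0.3821 0.2655] -> tool cm [ 0.91 -1.39 16.55] psi -69.4
```

View pics/n.png

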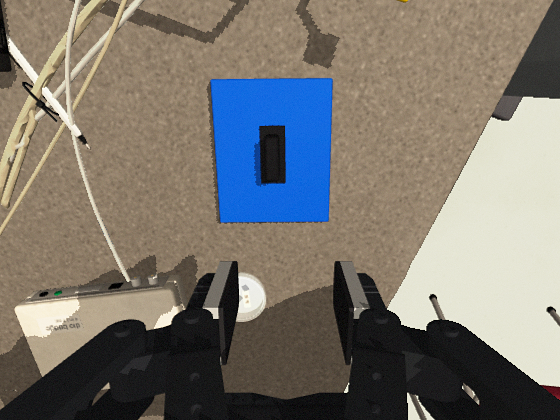

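The view shows the lid centred at (272,148) with its bar at (272,154). The lid centre is (0.498, 0.3805) with a yaw of 111°. The dish at (243,297) is clear of it.

Call:
{"op": "drive_tool", "data": {
  "commands": [
    {"offset": [0.7, -1.3, 5], "turn": [-0.007, 0.015, -0.008], "grip": 4},
    {"offset": [0, 0, 6], "turn": [0, 0, 0], "grip": 4},
    {"offset": [0, 0, 6], "turn": [0, 0, 0], "grip": 4},
    {"offset": [0, 0, 0], "turn": [0, 0, 0], "grip": 4},
    {"offset": [0, 0, 0], "turn": [0, 0, 0], "grip": 4}
  ]
}}

```text
time: 32.58
position: [0.4985, 0.3807, 0.0966]
orientation: [-2.59, 1.777, -0.001]
wrist_force: [1.1, 0.6, 0.3]
width: 0.0398
grasp_force: 0.0
```

```bash
python3 -c "
from h import *
d=snap('wrist')
for b in blobs(d,(100,150,60),(125,255,255),2000):print('lid',np.round(b[:3]),*rect(d,b[3],.013))
level(-68.9);delta(.498,.3805,.028)"
```

```text
lid [  284.   193. 39889.] [497.9 380.5] [119.3 148.7] 21.1
turn [-0.002 -0.     0.   ]
pos [0.4987 0.3809 0.0969] -> tool cm [0.01 0.09 6.89] psi -68.9
```

Call:
{"op": "drive_tool", "data": {
  "commands": [
    {"offset": [0, 0.1, 4], "turn": [0, 0, 0], "grip": 3.5},
    {"offset": [0, 0, 2.8], "turn": [0, 0, 0], "grip": 3.5},
    {"offset": [0, 0, 0], "turn": [0, 0, 0], "grip": 3.5},
    {"offset": [0, 0, 0], "turn": [0, 0, 0], "grip": 0},
    {"offset": [0, 0, 0], "turn": [0, 0, 0], "grip": 0}
  ],
  "squeeze": 80
}}

```text
time: 33.25
position: [0.4972, 0.3802, 0.0281]
orientation: [-2.591, 1.775, -0.002]
wrist_force: [0.5, -0.2, 7.0]
width: 0.0121
grasp_force: 80.4
```

Call:
{"op": "drive_tool", "data": {
  "commands": [
    {"offset": [0, 0, 0], "turn": [0, 0, 0], "grip": 0},
    {"offset": [0, 0, 0], "turn": [0, 0, 0], "grip": 0},
    {"offset": [0, 0, -1], "turn": [0, 0, 0], "grip": 0},
    {"offset": [0, 0, -2], "turn": [0, 0, 0], "grip": 0},
    {"offset": [0, 0, 0], "turn": [0, 0, 0], "grip": 0}
  ]
}}

```text
time: 33.88
position: [0.4967, 0.38, 0.0575]
orientation: [-2.591, 1.776, -0.001]
wrist_force: [0.6, -0.6, -1.1]
width: 0.0118
grasp_force: 79.2
```

```bash
python3 -c "
from h import *
s=robot.read_state();print(s['width'],s['grasp_force'],s['wrist_force'].round(1));d=snap('wrist')
p,r=T();print(p.round(4))
for b in blobs(d,(100,150,60),(125,255,255),2000):print('lid',np.round(b[:3]),*rect(d,b[3],.013+p[2]-.028))
level(-68.9)"
```

```text
0.011801681458989554 79.23377394676208 [ 0.6 -0.6 -1.1]
[0.4962 0.3796 0.0563]
lid [ 286.  373. 2276.] [474.6 432.1] [26.2 34.2] 21.2
lid [  286.   190. 54120.] [503.1 358.8] [119.9 105.3] 21.2
turn [ 0.001 -0.001  0.001]
```

Call:
{"op": "drive_tool", "data": {
  "commands": [
    {"offset": [0, 0, -5], "turn": [0, 0, 0], "grip": 0},
    {"offset": [0, 0, -6], "turn": [0, 0, 0], "grip": 0},
    {"offset": [0, 0, -6], "turn": [0, 0, 0], "grip": 0},
    {"offset": [0, 0, -6], "turn": [0, 0, 0], "grip": 0},
    {"offset": [0, 0, -6], "turn": [0, 0, 0], "grip": 0}
  ]
}}

```text
time: 34.55
position: [0.4961, 0.3797, 0.3466]
orientation: [2.588, -1.774, -0.002]
wrist_force: [1.5, 1.1, -1.5]
width: 0.0117
grasp_force: 79.2
```

Call:
{"op": "drive_tool", "data": {
  "commands": [
    {"offset": [0, 0, -2], "turn": [0, 0, 0.14], "grip": 0},
    {"offset": [0, 0, 0], "turn": [0, 0, 0.14], "grip": 0},
    {"offset": [0, 0, 0], "turn": [0, 0, 0], "grip": 0}
  ]
}}

```text
time: 34.92
position: [0.4966, 0.38, 0.3645]
orientation: [2.316, -2.116, -0.001]
wrist_force: [0.4, 0.6, -1.6]
width: 0.012
grasp_force: 79.3
```

```bash
python3 -c "
from h import *
delta(.589,.028,.36);level(-85);s=robot.read_state();print(s['width'],s['grasp_force'],s['q'].round(2))"
```

```text
pos [0.4966 0.38   0.3645] -> tool cm [35.89 -6.04  0.51] psi -84.8
turn [ 0.004 -0.002  0.003]
0.012038786825863597 79.26528096199036 [ 0.52  0.41  0.56  1.73 -0.   -1.14]
```

Call:
{"op": "drive_tool", "data": {
  "commands": [
    {"offset": [4.5, -0.75, 0], "turn": [0, 0, 0], "grip": 0},
    {"offset": [4.5, -0.75, 0], "turn": [0, 0, 0], "grip": 0},
    {"offset": [4.5, -0.75, 0], "turn": [0, 0, 0], "grip": 0},
    {"offset": [4.5, -0.75, 0], "turn": [0, 0, 0], "grip": 0},
    {"offset": [4.5, -0.75, 0], "turn": [0, 0, 0], "grip": 0}
  ]
}}

```text
time: 35.55
position: [0.5539, 0.1578, 0.3646]
orientation: [2.319, -2.113, -0.002]
wrist_force: [0.7, -0.4, -1.7]
width: 0.0121
grasp_force: 79.2
```

Call:
{"op": "drive_tool", "data": {
  "commands": [
    {"offset": [4.5, -0.75, 0], "turn": [0, 0, 0], "grip": 0},
    {"offset": [4.5, -0.75, 0], "turn": [0, 0, 0], "grip": 0},
    {"offset": [4.4, -0.75, 0], "turn": [0, 0, 0], "grip": 0},
    {"offset": [0, 0, 0], "turn": [0, 0, 0], "grip": 0},
    {"offset": [0, 0, 0], "turn": [0, 0, 0], "grip": 0}
  ]
}}

```text
time: 36.17
position: [0.5881, 0.0278, 0.365]
orientation: [2.317, -2.116, -0.003]
wrist_force: [1.0, 0.7, -2.0]
width: 0.0125
grasp_force: 79.2
```

```bash
python3 -c "
from h import *
delta(.589,.028,.12);level(-85);s=robot.read_state();print(s['width'],s['grasp_force'],s['q'].round(2))
t=snap('top')
for b in blobs(t,(0,150,80),(8,255,255),15):print('red',np.round(b[:3]),ray(t,[b[:2]],.258).round(4))"
```

```text
pos [0.5881 0.0278 0.365 ] -> tool cm [-0.05 -0.2  24.5 ] psi -84.8
turn [ 0.004 -0.001  0.003]
0.012478961156934537 79.2334520816803 [-0.09  0.33  0.45  1.69 -0.   -1.76]
red [384. 291.  73.] [[ 0.3429 -0.1513  0.258 ]]
red [506. 272.  38.] [[ 0.41   -0.4503  0.258 ]]
red [272. 188.  94.] [[0.5829 0.139  0.258 ]]
red [247. 152.  15.] [[0.6743 0.2134 0.258 ]]
red [  66.   32. 1347.] [[0.9969 0.7573 0.258 ]]
```

Call:
{"op": "drive_tool", "data": {
  "commands": [
    {"offset": [0.15, 0, 6], "turn": [0.004, -0.001, 0.003], "grip": 0},
    {"offset": [0, 0, 6], "turn": [0, 0, 0], "grip": 0},
    {"offset": [0, 0, 6], "turn": [0, 0, 0], "grip": 0},
    {"offset": [0, 0, 6], "turn": [0, 0, 0], "grip": 0},
    {"offset": [0, 0, 3.4], "turn": [0, 0, 0], "grip": 0}
  ]
}}

```text
time: 36.85
position: [0.5867, 0.0275, 0.0888]
orientation: [2.317, -2.119, -0.002]
wrist_force: [0.7, 0.6, -0.9]
width: 0.0125
grasp_force: 79.1
```

Call:
{"op": "drive_tool", "data": {
  "commands": [
    {"offset": [0, 0, 0], "turn": [0, 0, 0], "grip": 0},
    {"offset": [0, 0, 0], "turn": [0, 0, 0], "grip": 0}
  ]
}}

```text
time: 37.1
position: [0.5892, 0.0266, 0.0933]
orientation: [-2.316, 2.121, -0.005]
wrist_force: [0.4, 0.2, -1.7]
width: 0.0123
grasp_force: 79.1
```

```bash
python3 -c "
from h import *
delta(.5886,.0262,.063);level(-85);s=robot.read_state();print(s['width'],s['grasp_force'],s['wrist_force'].round(1));
d=snap('wrist');p=T()[0]
for b in blobs(d,(100,150,60),(125,255,255),2000):print('lid',np.round(b[:3]),*rect(d,b[3],.013+p[2]-.028))
cv2.imwrite('pics/o.png',d['image'])"
```

```text
pos [0.5892 0.0266 0.0933] -> tool cm [0.03 0.08 3.03] psi -85.0
turn [-0.003 -0.001  0.   ]
0.012253066750412241 79.100182056427 [ 0.4  0.2 -1.7]
lid [ 286.  374. 2219.] [583.2  81.1] [25.5 33.6] 7.2
lid [  286.   190. 54070.] [589.6   3.4] [118.6 104.3] 5.0
```

View pics/o.png

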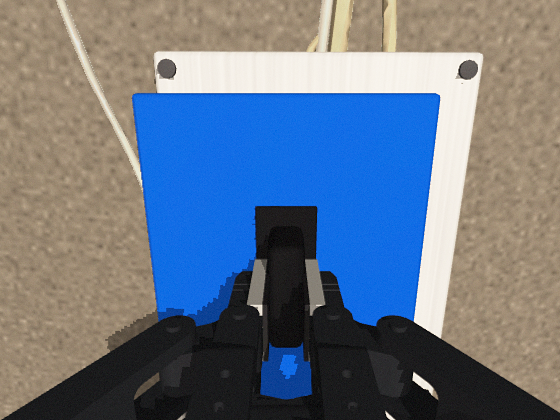

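The view shows the lid held square, with its edge from (133,95) to (440,95). The base-plate corners at (155,53) and (482,53) give a check in the same image.

```bash
python3 -c "
from h import *
d=snap('wrist');p=T()[0];print(p.round(4))
b=ray(d,[(155,53),(482,53)],.016);l=ray(d,[(133,94.5),(440,94.5)],.013+p[2]-.028)
a=np.radians(95);M=np.array([[np.cos(a),np.sin(a)],[-np.sin(a),np.cos(a)]])
print('len',np.linalg.norm(b[1]-b[0]),np.linalg.norm(l[1]-l[0]))
for q,off in((b,[(-97,-70),(-97,106)]),(l,[(-75,-60),(-75,60)])):
  print('centre est',[(x[:2]-M.T@(np.array(o)/1e3)).round(4).tolist() for x,o in zip(q,off)])
delta(.5886,.0262,.063)"
```

```text
[0.5896 0.0263 0.0937]
len 0.17254525945194854 0.11809011911598315
centre est [[0.5869, 0.0285], [0.5904, 0.0288]]
centre est [[0.5866, 0.0264], [0.5885, 0.0266]]
pos [0.5896 0.0263 0.0937] -> tool cm [-0.01  0.11  3.07] psi -85.0
```

Call:
{"op": "drive_tool", "data": {
  "commands": [
    {"offset": [-0.1, 0, 1.2], "turn": [0, 0, 0], "grip": 0},
    {"offset": [0, 0, 1.0], "turn": [0, 0, 0], "grip": 0},
    {"offset": [0, 0, 0], "turn": [0, 0, 0], "grip": 0},
    {"offset": [0, 0, 0.4], "turn": [0, 0, 0], "grip": 0},
    {"offset": [0, 0, 0], "turn": [0, 0, 0], "grip": 0}
  ]
}}

```text
time: 37.83
position: [0.5883, 0.0269, 0.0654]
orientation: [2.315, -2.124, 0.002]
wrist_force: [0.1, -0.5, -2.2]
width: 0.0121
grasp_force: 79.2
```

Call:
{"op": "drive_tool", "data": {
  "commands": [
    {"offset": [0, 0, 0.3], "turn": [0, 0, 0], "grip": 0},
    {"offset": [0, 0, 0], "turn": [0, 0, 0], "grip": 0}
  ]
}}

```text
time: 38.08
position: [0.5887, 0.0269, 0.0631]
orientation: [-2.315, 2.123, -0.004]
wrist_force: [-1.5, 0.7, 4.1]
width: 0.0121
grasp_force: 79.8
```

Contact came at TCP z = 0.063, which is the seated height. I'll press lightly and release.

Call:
{"op": "drive_tool", "data": {
  "commands": [
    {"offset": [0, 0, 0.1], "turn": [0, 0, 0], "grip": 0},
    {"offset": [0, 0, 0], "turn": [0, 0, 0], "grip": 2.4},
    {"offset": [0, 0, 0], "turn": [0, 0, 0], "grip": 2.4},
    {"offset": [0, 0, 0], "turn": [0, 0, 0], "grip": 2.4},
    {"offset": [0, 0, -2], "turn": [0, 0, 0], "grip": 2.4}
  ]
}}

```text
time: 38.7
position: [0.5874, 0.027, 0.0803]
orientation: [2.314, -2.122, -0.002]
wrist_force: [-0.9, 0.5, 0.2]
width: 0.0239
grasp_force: 0.0
```

Call:
{"op": "drive_tool", "data": {
  "commands": [
    {"offset": [0, 0, -3], "turn": [0, 0, 0], "grip": 2.4},
    {"offset": [0, 0, -5], "turn": [0, 0, 0], "grip": 2.4},
    {"offset": [0, 0, -5], "turn": [0, 0, 0], "grip": 2.4},
    {"offset": [0, 0, 0], "turn": [0, 0, 0], "grip": 2.4}
  ]
}}

```text
time: 39.2
position: [0.5898, 0.0269, 0.2155]
orientation: [-2.312, 2.121, -0.011]
wrist_force: [0.6, -0.5, -0.0]
width: 0.0239
grasp_force: 0.0
```

```bash
python3 -c "
from h import *
print(T()[0].round(4))
d=snap('wrist');t=snap('top')
for dd in (d,t):
  for b in blobs(dd,(100,150,60),(125,255,255),900):
    ce,sz,a=rect(dd,b[3],.048);print('lid',np.round(b[:3]),ce,sz,a)
    m=np.zeros(dd['image'].shape[:2],np.uint8);cv2.drawContours(m,[b[3]],-1,255,-1);m=cv2.erode(m,np.ones((9,9)))
    v,u=np.nonzero(m);z=dd['z_map'][v,u];E=dd['extrinsics']
    W=((np.c_[u,v,np.ones(len(u))]@np.linalg.inv(dd['K']).T*z[:,None])-E[:3,3])@E[:3,:3]
    W=W[(W[:,2]<.056)&(W[:,2]>.03)]
    if len(W)>50:
      c,*_=np.linalg.lstsq(np.c_[W[:,:2]-W[:,:2].mean(0),np.ones(len(W))],W[:,2],rcond=None);print('plane slope,height',c.round(4))
"
```

```text
[0.5898 0.0269 0.2155]
lid [  289.   175. 24672.] [587.1  26. ] [119.3 148.5] 4.9
plane slope,height [-0.0002 -0.      0.049 ]
lid [   31.   182. 12828.] [801.   52.8] [187.5  54.1] 82.0
lid [ 291.  127. 1001.] [860.9 105.8] [109.6 134.3] 83.3
```

The lid is seated: it is level, its top is at 49 mm, and its yaw is 94.9°. Now I rise, turn the camera away from the bail and go to the trigger.

Call:
{"op": "drive_tool", "data": {
  "commands": [
    {"offset": [0, 0, -4], "turn": [0, 0, 0], "grip": 0},
    {"offset": [0, 0, -4], "turn": [0, 0, 0], "grip": 0},
    {"offset": [0, 0, -4], "turn": [0, 0, 0], "grip": 0},
    {"offset": [0, 0, -3.5], "turn": [0, 0, 0], "grip": 0},
    {"offset": [0, 0, 0], "turn": [0, 0, 0.18], "grip": 0}
  ]
}}

```text
time: 39.92
position: [0.5887, 0.0271, 0.3674]
orientation: [-2.11, 2.326, -0.004]
wrist_force: [0.2, 0.1, -0.1]
width: 0.0002
grasp_force: 0.0
```

Call:
{"op": "drive_tool", "data": {
  "commands": [
    {"offset": [0, 0, 0], "turn": [0, 0, 0.18], "grip": 0},
    {"offset": [0, 0, 0], "turn": [0, 0, 0.18], "grip": 0},
    {"offset": [0, 0, 0], "turn": [0, 0, 0.18], "grip": 0},
    {"offset": [0, 0, 0], "turn": [0, 0, 0.18], "grip": 0},
    {"offset": [0, 0, 0], "turn": [0, 0, 0.18], "grip": 0}
  ]
}}

```text
time: 40.55
position: [0.5881, 0.0272, 0.3646]
orientation: [0.884, -3.012, -0.0]
wrist_force: [-0.7, -0.8, -0.1]
width: 0.0001
grasp_force: 0.0
```

Call:
{"op": "drive_tool", "data": {
  "commands": [
    {"offset": [0, 0, 0], "turn": [0, 0, 0.18], "grip": 0},
    {"offset": [0, 0, 0], "turn": [0, 0, 0.18], "grip": 0},
    {"offset": [0, 0, 0], "turn": [0, 0, 0.18], "grip": 0},
    {"offset": [0, 0, 0], "turn": [0, 0, 0], "grip": 0}
  ]
}}

```text
time: 41.05
position: [0.5881, 0.0272, 0.3649]
orientation: [0.06, -3.139, 0.001]
wrist_force: [-0.2, 0.7, 0.5]
width: -0.0001
grasp_force: 0.0
```

```bash
python3 -c "
from h import *
delta(.462,.213,.37);print(robot.read_state()['q'].round(2))"
```

```text
pos [0.5881 0.0272 0.3649] -> tool cm [11.89 19.05 -0.5 ] psi -177.8
[-0.1   0.33  0.44  1.68 -0.   -0.13]
```

Call:
{"op": "drive_tool", "data": {
  "commands": [
    {"offset": [3.0, 4.8, 0], "turn": [0, 0, 0], "grip": 0},
    {"offset": [3.0, 4.8, 0], "turn": [0, 0, 0], "grip": 0},
    {"offset": [3.0, 4.8, 0], "turn": [0, 0, 0], "grip": 0},
    {"offset": [2.9, 4.65, 0], "turn": [0, 0, 0], "grip": 0},
    {"offset": [0, 0, 5], "turn": [0, 0, 0], "grip": 0}
  ]
}}

```text
time: 41.68
position: [0.4613, 0.2161, 0.3181]
orientation: [-0.073, 3.134, 0.002]
wrist_force: [1.2, -0.7, -0.7]
width: -0.0002
grasp_force: 0.0
```

Call:
{"op": "drive_tool", "data": {
  "commands": [
    {"offset": [0, 0, 6], "turn": [0, 0, 0], "grip": 0},
    {"offset": [0, 0, 6], "turn": [0, 0, 0], "grip": 0},
    {"offset": [0, 0, 3], "turn": [0, 0, 0], "grip": 0},
    {"offset": [0, 0, 0], "turn": [0, 0, 0], "grip": 0},
    {"offset": [0, 0, 0], "turn": [0, 0, 0], "grip": 0}
  ]
}}

```text
time: 42.3
position: [0.4629, 0.2131, 0.1673]
orientation: [-0.061, 3.139, -0.001]
wrist_force: [-0.4, 0.3, 0.4]
width: 0.0002
grasp_force: 0.0
```

```bash
python3 -c "
from h import *
delta(.462,.213,.099);print(robot.read_state()['wrist_force'].round(1))
d=snap('wrist')
for b in blobs(d,(24,150,120),(34,255,255),100):print('yel',np.round(b[:3]),*rect(d,b[3],.091))"
```

```text
pos [0.4629 0.2131 0.1673] -> tool cm [ 0.1  -0.    6.83] psi -177.8
[-0.4  0.3  0.4]
yel [ 285.  221. 1816.] [460.7 212.6] [27.6 27.5] 4.7
```

Call:
{"op": "drive_tool", "data": {
  "commands": [
    {"offset": [0.1, 0, 3], "turn": [0, 0, 0], "grip": 0},
    {"offset": [0, 0, 3], "turn": [0, 0, 0], "grip": 0},
    {"offset": [0, 0, 0.8], "turn": [0, 0, 0], "grip": 0},
    {"offset": [0, 0, 0.4], "turn": [0, 0, 0], "grip": 0},
    {"offset": [0, 0, 0.4], "turn": [0, 0, 0], "grip": 0}
  ]
}}

```text
time: 42.98
position: [0.4623, 0.2133, 0.0921]
orientation: [-0.059, 3.137, 0.0]
wrist_force: [-2.4, 2.1, 2.7]
width: 0.0
grasp_force: 1.7
```

```bash
python3 -c "
from h import *
s=robot.read_state();print(s['position'].round(4),s['wrist_force'].round(1))
t=snap('top')
for b in blobs(t,(0,150,80),(8,255,255),15):print('red',np.round(b[:3]),ray(t,[b[:2]],.046).round(4))"
```

```text
[0.4623 0.2133 0.0921] [-2.4  2.1  2.7]
red [384. 291.  73.] [[ 0.3512 -0.207   0.046 ]]
red [506. 272.  38.] [[ 0.4327 -0.5704  0.046 ]]
red [322. 187.  48.] [[ 0.6551 -0.009   0.046 ]]
red [247. 152.  15.] [[0.7544 0.2368 0.046 ]]
red [  66.   31. 1349.] [[1.1477 0.899  0.046 ]]
```

The bail was released and is swinging down. I'll wait for it and retreat upward.

Call:
{"op": "drive_tool", "data": {
  "commands": [
    {"offset": [0, 0, 0], "turn": [0, 0, 0], "grip": 0},
    {"offset": [0, 0, 0], "turn": [0, 0, 0], "grip": 0},
    {"offset": [0, 0, -3], "turn": [0, 0, 0], "grip": 0},
    {"offset": [0, 0, -5], "turn": [0, 0, 0], "grip": 0},
    {"offset": [0, 0, -5], "turn": [0, 0, 0], "grip": 0}
  ]
}}

```text
time: 43.65
position: [0.4609, 0.2125, 0.2215]
orientation: [-0.058, 3.141, -0.003]
wrist_force: [1.2, -0.2, -0.1]
width: 0.0
grasp_force: 0.0
```

Call:
{"op": "drive_tool", "data": {
  "commands": [
    {"offset": [0, 0, 0], "turn": [0, 0, 0], "grip": 0},
    {"offset": [0, 0, 0], "turn": [0, 0, 0], "grip": 0},
    {"offset": [0, 0, 0], "turn": [0, 0, 0], "grip": 0},
    {"offset": [0, 0, 0], "turn": [0, 0, 0], "grip": 0}
  ]
}}

```text
time: 44.15
position: [0.4609, 0.2128, 0.2193]
orientation: [0.058, -3.14, 0.002]
wrist_force: [-0.7, 0.1, 0.1]
width: -0.0001
grasp_force: 0.0
```

```bash
python3 -c "
from h import *
s=robot.read_state();print(s['position'].round(4),s['wrist_force'].round(1))
t=snap('top')
for b in blobs(t,(0,150,80),(8,255,255),15):print('red',np.round(b[:3]),ray(t,[b[:2]],.046).round(4))
for b in blobs(t,(100,150,60),(125,255,255),100):print('blue',np.round(b[:3]),*rect(t,b[3],.048))"
```

```text
[0.4609 0.2128 0.2193] [-0.7  0.1  0.1]
red [384. 291.  74.] [[ 0.351 -0.207  0.046]]
red [506. 272.  38.] [[ 0.4325 -0.5714  0.046 ]]
red [344. 205.  62.] [[ 0.602  -0.0804  0.046 ]]
red [247. 152.  15.] [[0.7544 0.2368 0.046 ]]
red [  66.   31. 1348.] [[1.1473 0.899  0.046 ]]
blue [329. 207. 246.] [593.9 -34.2] [114.7  24.3] 4.8
blue [ 304.  207. 1303.] [586.4  44.1] [117.6 111.8] 4.3
blue [536. 154. 235.] [ 820.3 -680.6] [55.4 72.4] 2.4
blue [ 305.  128. 2032.] [855.6  60.9] [199.3 134.8] 83.2
```

The handle is down, the lid is in place under the crossbar, and the bystanders haven't moved.

```bash
python3 -c "
from cell import robot
print(robot.job_done())"
```

```text
the job is handed in; nothing more can be done
None
```

I handed the job in with all three pucks flat in the tray, the lid seated and clamped under the bail, the bystanders unmoved and the arm clear; the hand-in returned no verdict, so I can't confirm the judged result.

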